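# Close the paint jar and stack away the craft supplies

### The arm

A 6-joint arm with a two-finger parallel gripper is mounted at the origin on the work surface. World frame = base frame: x ahead of the robot, y to its left, z up, the work surface at z = 0. Lengths are in m, angles in degrees, forces in N, time in s.
With the tool pointing down it reaches from about 0.25 to 0.775 m from the base axis. Payload 8.9 kg.
Tool frame: the origin (TCP) lies at the very end of the fingers, on their centre line; the grasp point (between the pads) lies 19 mm behind it (grasp_offset is the distance from the TCP to the grasp point, in m); z points along the fingers, y is the direction in which the jaws open and shut (so a half turn about z gives the same grasp; the last joint's range is limited). The gripper opens to 85 mm and grips with 20 to 120 N. Pads are 22 mm wide; open, the fingers measure 114 mm over their backs; the gripper's body (76 mm by 85 mm) begins 54 mm behind the grasp point. The pads swing forward as they close: fully open they stand 13 mm farther back than shut.
Start: joints at [61.518, 16.656, -8.789, 64.555, 0, 82.019], TCP at [0.184, 0.492, 0.193] pointing down, gripper open.
Joint ranges: [-144.48, 144.48], [-52.06, 99.96], [-74.48, 78.29], [-112.23, 115.85], [-86.99, 84.42], [-180, 180]. Speed limits (degrees/s): [127.2, 127.2, 159.86, 180, 180, 180].

### API

Orientations are given as a 3x3 rotation matrix whose columns are the frame's x, y, z axes.
In Python, from rig import get_obs, capture, finish_job, grasp_offset gives the robot as it stands. The module is installed in compiled form; this text tells all that it offers.
- The arm moves only by the shell command python3 -m pendant 'ROWS' [OPENING] [FORCE]. ROWS is text: rows parted by semicolons, each of 4 numbers parted by spaces: the shift along the tool's x, y, z in mm, then the turn about the tool's z in degrees. A call has 1 to 20 rows; each row is the pose to reach, as a shift and turn from the pose commanded when the call began, along the tool's axes at that moment; what a row does not reach only later rows make up. A row lasts 1/8 s, in which the tool goes at most 62.5 mm and 10.7 degrees, less where a joint would pass 70% of its speed; a pose out of reach is approached as far as the arm can. A call with a gripper value outside its range is refused whole. OPENING is the finger opening in mm, from 0 to 85.4, set as the call begins (- or left out, the last holds). The fingers move at their own pace and stop on an object; FORCE is the grip in N (left out, the last holds). Time passes only in rows, so rows that repeat a pose let the fingers close. It gives the time, the measured TCP pose, the force and the opening at its end, in the units of the state.
- get_obs(): the state, without advancing time (a new reading comes with each control period).
- capture(name): name is "scene" or "top" or "wrist"; returns a dict with "image" (384x512x3 uint8, red, green, blue), "K" (3x3 intrinsics, pixels), "rvec" (rotation vector, rad) and "tvec" (3), from world to camera coordinates, as OpenCV has them. Camera axes: x right, y down, z forward; pixel columns grow to the right and rows downward; lengths in m; the calibration is good to about 2 mm. A picture is of the moment at which its call begins. There is no depth.
- finish_job(): hands the job in, once; it reports no verdict.
The state is a dict: "t": time; "joints": joint angles; "dq": joint speeds; "effort": joint torques, N m; "eef_pos": TCP position; "ee_rot": TCP orientation; "force": force on the tool from outside, world axes, zero at the start; "moment": the same for the moment, N m; "finger_gap": finger opening in m.
Only numpy, scipy, OpenCV 4.12 (cv2) and the standard library are available. Lean on these libraries where they do the work, as an engineer would, in place of code of your own. Each camera call takes 0.05 s, during which the arm holds its last target. There are 200 camera calls.

### The job

Pack up the painting table. With the jar in its stand, set the lid level on its neck, turn it gently backward (anticlockwise) until it drops a step into the thread, never forcing it, then forward (clockwise) until it is tight. Stack all the supply boxes that are there squarely and centred on the wooden board, largest at the bottom, each resting fully on the one below, put the closed jar upright, square and centred on top, and leave the cup, palette and pebbles where they are.

Things in the scene. Friction and masses are not known exactly. Their poses are not given: they have to be found in the camera images.
- box_a: grey supply box 134 x 134 x 40 mm high, 0.2-0.4 kg (may be absent). Origin: centre of underside, z up. In the middle of its flat top a grip well 44 mm (box x) by 68 mm (box y), 30 mm deep, crossed along box x by a steel grip bar 14 mm wide, 29 mm high, its top 1 mm below the box top: pinch it across box y, a finger in the 27 mm pocket on either side. Other things rest on the box top, over the well
- box_b: grey supply box 118 x 118 x 40 mm high, 0.2-0.4 kg (may be absent). Origin: centre of underside, z up. In the middle of its flat top a grip well 44 mm (box x) by 68 mm (box y), 30 mm deep, crossed along box x by a steel grip bar 14 mm wide, 29 mm high, its top 1 mm below the box top: pinch it across box y, a finger in the 27 mm pocket on either side. Other things rest on the box top, over the well
- box_c: grey supply box 102 x 102 x 40 mm high, 0.2-0.4 kg (may be absent). Origin: centre of underside, z up. In the middle of its flat top a grip well 44 mm (box x) by 68 mm (box y), 30 mm deep, crossed along box x by a steel grip bar 14 mm wide, 29 mm high, its top 1 mm below the box top: pinch it across box y, a finger in the 27 mm pocket on either side. Other things rest on the box top, over the well
- box_d: grey supply box 86 x 86 x 40 mm high, 0.2-0.4 kg (may be absent). Origin: centre of underside, z up. In the middle of its flat top a grip well 44 mm (box x) by 68 mm (box y), 30 mm deep, crossed along box x by a steel grip bar 14 mm wide, 29 mm high, its top 1 mm below the box top: pinch it across box y, a finger in the 27 mm pocket on either side. Other things rest on the box top, over the well
- jar: white paint jar, open, about 0.3 kg: square body 70 x 70 x 62 mm, then a round neck 50 mm in diameter (60 over the thread), its rim 94 mm above the origin. Origin: centre of underside, z up along the neck. The stand keeps it from turning; it lifts straight out. Once tight, the lid carries the jar by its bar
- jar_thread (a point): on the jar's axis, level with the flat top of its three thread ridges (86 mm above the jar's origin), each 84 degrees long with 36 degree gaps. A stop at the clockwise end keeps a lid lying on the ridges from turning clockwise. Turned anticlockwise (seen from above) 0 to about 120 degrees, it reaches the gaps and, if free to fall, drops about 10 mm and can turn back no further
- lid: round grey screw lid, 70 mm diameter, about 0.12 kg, open side down, 28 mm high without its bar. Origin: centre of the skirt's lower edge, z up. Three hidden lugs inside (where is not told) work in the thread; 1.2 mm play on the neck. Its origin above the jar's: 85 mm lying on the thread (up to 89 on a stop), about 75 dropped a step, 70 tight
- lid_bar (a point): middle of the straight bar handle on the lid, 42 mm above the lid's origin: bar 56 mm long (x), 16 mm wide (y), 28 mm high; pinch it across y. After the drop, 50 to 90 degrees clockwise make it tight: the thread draws the lid down about 5.5 mm, 0.126 mm per degree once entered, until it lands on the rim and turns no more
- stand: fixed wooden jar stand 100 x 100 mm with a square well of 73 mm, 18 mm deep, its floor 4 mm and its rim 22 mm above the table. Origin: centre of its underside; the jar's sides are parallel to its x and y
- board_top (a point): centre of the top of the fixed wooden stacking board, 160 x 160 x 10 mm; x and y parallel to its sides, z up
- cup: blue plastic cup with paintbrushes, 115 mm high; leave alone. Origin under its centre
- palette: white round paint palette, 186 mm diameter; leave alone. Origin under its centre
- stone1: dark painted pebble, 60 mm; leave alone. Origin under its centre
- stone2: dark painted pebble, 60 mm; leave alone. Origin under its centre
There are look-alikes about, which are no part of the job. Leave any green look-alike of the lid alone.

How it is judged:
By the outcome, as a careful person would: the job done as asked, in the order asked, and still so for the second after the job is handed in, with the robot touching nothing.
Of box_a, box_b, box_c, box_d only 2 to 3 are there at a start; the rules pass over those that are not, and their reading is None.
At some moment in a run one of box_a, box_b, box_c, box_d may be knocked a few centimetres aside while the robot is not near it.
Once in a run the grip may slacken for a moment while it holds something.
It also fails if it takes over 210 s, if anything falls off the work surface, if the arm or the gripper's body presses on something with over 40 N, if the wrist force passes 120 N, or if a joint passes its speed limit or range.

## Working session

There is one attempt and no reset: what is moved stays moved. The work goes in short steps, Python scripts to look and compute and a shell command to move; the robot and the scene stay as the last step left them, time stands still between calls to the robot, and variables do not carry over. Pictures are saved under pics/ and viewed, about 12 in all and at most 16, crops included, and the job is handed in when it is done.

```bash
mkdir -p pics; python3 - <<'E'
from rig import get_obs,capture,grasp_offset
import cv2,numpy as np
for n in ("scene","top"):
    c=capture(n); cv2.imwrite(f"pics/{n}0.png",cv2.cvtColor(c["image"],cv2.COLOR_RGB2BGR)); np.savez(f"{n}0.npz",**c)
    R=cv2.Rodrigues(np.array(c["rvec"]))[0]; print(n,c["K"],-R.T@np.array(c["tvec"]).ravel()); print(R)
o=get_obs(); print(grasp_offset,o["t"],o["eef_pos"],o["ee_rot"],o["force"],o["finger_gap"])
a=cv2.imread("pics/top0.png"); cv2.imwrite("pics/top0b.png",cv2.resize(a,(800,600),interpolation=cv2.INTER_CUBIC))
E
```

```text
scene [[471.59489375   0.         252.91902401]
 [  0.         471.59489375 183.39997846]
 [  0.           0.           1.        ]] [1.12295653 0.78661985 1.27292333]
[[-0.78148448  0.62372799 -0.01566555]
 [ 0.48900194  0.59670259 -0.63625712]
 [-0.38750369 -0.50488555 -0.77131801]]
top [[397.88697998   0.         255.00445247]
 [  0.         397.88697998 187.55552708]
 [  0.           0.           1.        ]] [ 0.35665201 -0.00716863  1.1569637 ]
[[-0.02707893 -0.99921856 -0.0287925 ]
 [-0.98145243  0.03204376 -0.18900877]
 [ 0.18978369  0.02314032 -0.9815532 ]]
0.0187 0.1 [0.18364459 0.49139847 0.19220901] [[-9.36684820e-01  3.50173160e-01 -5.52168729e-04]
 [ 3.50173553e-01  9.36684321e-01 -9.82464814e-04]
 [ 1.73174982e-04 -1.11361476e-03 -9.99999365e-01]] [ 0.16399412 -0.63983721 -0.8943043 ] 0.08541776169449687
```

View pics/top0b.png

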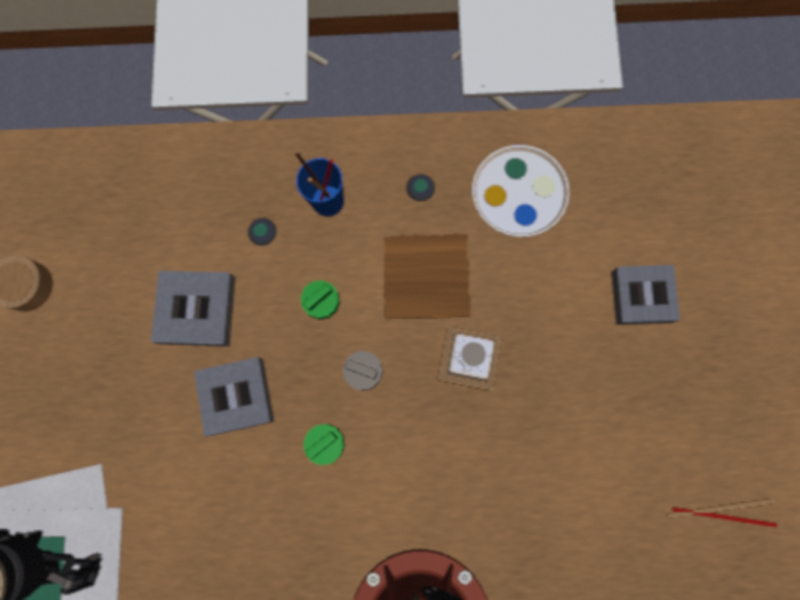

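View pics/scene0.png

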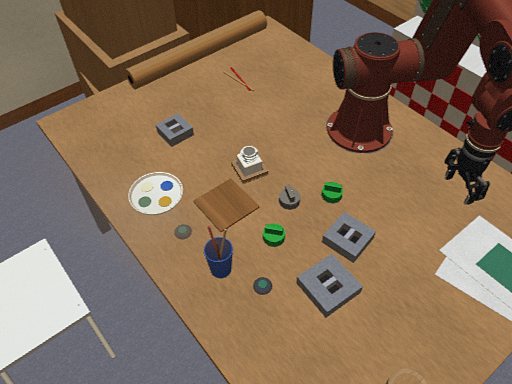

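The top view (800x600) shows three grey boxes at (193,308), (233,396) and (646,294), the board at (427,277) and the open jar in its stand at (470,357). What could be taken for the lid: grey lid (362,370), green look-alikes (320,299) and (323,444). I choose the grey one at (362,370). The cup, palette, pebbles, roll and brushes stay where they are.

```bash
cat > h.py <<'E'
import numpy as np,cv2
from rig import get_obs,capture
def cam(n,save=None):
    c=capture(n)
    if save: cv2.imwrite(f"pics/{save}.png",cv2.cvtColor(c["image"],cv2.COLOR_RGB2BGR))
    return c
def ray(c,uv,z):
    R=cv2.Rodrigues(np.array(c["rvec"],float).reshape(3))[0]; t=np.array(c["tvec"],float).ravel()
    o=-R.T@t; uv=np.atleast_2d(np.array(uv,float))
    d=np.c_[uv,np.ones(len(uv))]@np.linalg.inv(c["K"]).T@R
    return o+d*((z-o[2])/d[:,2])[:,None]
def proj(c,P):
    return cv2.projectPoints(np.array(P,float).reshape(-1,3),np.array(c["rvec"],float),np.array(c["tvec"],float),np.array(c["K"]),None)[0].reshape(-1,2)
def rect(c,m,z):
    """min-area rectangle in world plane z of biggest contour of mask"""
    k=max(cv2.findContours(m.astype(np.uint8),cv2.RETR_EXTERNAL,cv2.CHAIN_APPROX_NONE)[0],key=cv2.contourArea)
    P=ray(c,k[:,0,:],z)[:,:2]
    (x,y),(w,h),a=cv2.minAreaRect((P*1000).astype(np.float32))
    return np.round([x,y,w,h,a],1)
def rel(p,yaw=None):
    """tool-axis shift (mm) from current TCP to world p; turn to make tool y axis along yaw(deg, mod 180)"""
    o=get_obs(); R=np.array(o["ee_rot"]); s=R.T@(np.array(p)-np.array(o["eef_pos"]))*1000
    out=list(np.round(s,1))
    if yaw is not None:
        cur=np.degrees(np.arctan2(R[1,1],R[0,1])); d=-(yaw-cur); d=(d+90)%180-90  # tool z down
        out.append(round(d,1))
    return out
E
python3 - <<'E'
from h import *
c=dict(np.load("top0.npz")); im=c["image"]; g=cv2.cvtColor(im,cv2.COLOR_RGB2GRAY); hsv=cv2.cvtColor(im,cv2.COLOR_RGB2HSV)
s=.64
for nm,(u,v) in dict(b1=(193,308),b2=(233,396),b3=(646,294)).items():
    u,v=int(u*s),int(v*s); sub=np.zeros(g.shape,bool); sub[v-32:v+32,u-32:u+32]=1
    m=sub&(im[...,2].astype(int)>=im[...,0].astype(int)-5)
    print(nm,"full",rect(c,m,.04),"top",rect(c,m&(g>62),.04),np.percentile(g[m],[5,25,50,75,95]))
u,v=int(362*s),int(370*s); print("lid patch",im[v-2:v+3,u-12:u-9].reshape(-1,3).mean(0), ray(c,[362*s,370*s],.03), "jar rim",ray(c,[474*s,354*s],.098))
print("stand",ray(c,[[444*s,332*s],[497*s,335*s],[491*s,388*s],[440*s,383*s]],.022))
bo=ray(c,[[384*s,236*s],[467*s,235*s],[470*s,318*s],[386*s,319*s]],.01);print("board",bo,bo.mean(0))
cv2.imwrite("pics/crop1.png",cv2.resize(cv2.cvtColor(im[130:310,80:460],cv2.COLOR_RGB2BGR),None,fx=2.1,fy=2.1,interpolation=cv2.INTER_CUBIC))
E
```

```text
b1 full [558.8 400.4 137.3 133.3  86.4] top [559.  402.  134.2 133.3  86.3] [ 43. 100. 103. 105. 107.]
b2 full [395.8 321.1 116.5 119.7  10.9] top [395.7 321.9 116.5 118.1  10.9] [ 35.  97. 103. 104. 107.]
b3 full [ 5.574e+02 -4.271e+02  1.026e+02  1.074e+02  2.000e-01] top [ 5.575e+02 -4.300e+02  1.026e+02  1.016e+02  2.000e-01] [ 36.  73. 101. 103. 112.]
lid patch [119.46666667 107.06666667  97.2       ] [[0.4351728  0.08907741 0.03      ]] jar rim [[ 0.4519162  -0.10757411  0.098     ]]
stand [[ 0.5006674  -0.06197403  0.022     ]
 [ 0.49217773 -0.15840347  0.022     ]
 [ 0.39676976 -0.1422015   0.022     ]
 [ 0.40828073 -0.05097341  0.022     ]]
board [[ 0.69053113  0.04451144  0.01      ]
 [ 0.68689366 -0.1139536   0.01      ]
 [ 0.52687108 -0.11185193  0.01      ]
 [ 0.52990103  0.04442141  0.01      ]] [ 0.60854922 -0.03421817  0.01      ]
```

View pics/crop1.png

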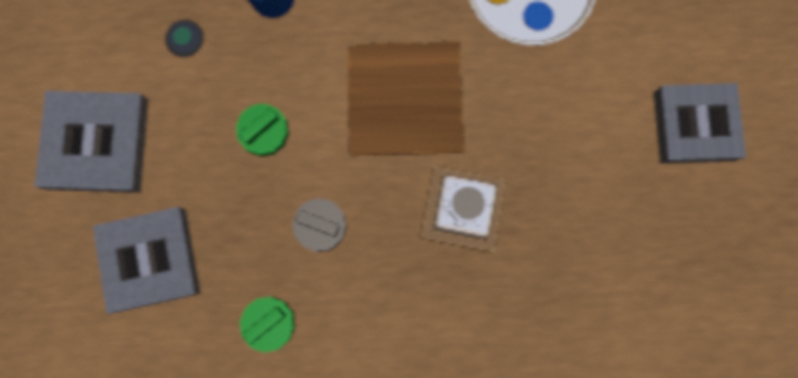

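The crop confirms the flat grey lid at (320,224), its bar running right and slightly down; the green ones at (262,130) and (267,324) stay. By size (134, 118, 102 mm) the boxes are a, b and c. Next I go above the lid.

```bash
python3 - <<'E'
from h import *
c=dict(np.load("top0.npz"))
P=ray(c,[[80+x/2.1,130+y/2.1] for x,y in ((297,218),(337,232))],.056); d=P[1]-P[0]; a=np.degrees(np.arctan2(d[1],d[0]));print(P,a)
m=P.mean(0); print(m,rel([m[0],m[1],.2],a+90))
E
```

```text
[[0.4424066  0.11510795 0.056     ]
 [0.42259667 0.06277441 0.056     ]] -110.73326748491066
[0.43250164 0.08894118 0.056     ] [np.float64(-374.0), np.float64(-289.8), np.float64(-7.5), np.float64(-89.8)]
```

```bash
python3 -m pendant '-374 -290 0 90;-374 -290 0 90;-374 -290 0 90;-374 -290 0 90;-374 -290 0 90;-374 -290 0 90;-374 -290 0 90;-374 -290 0 90;-374 -290 0 90;-374 -290 0 90;-374 -290 0 90;-374 -290 0 90;-374 -290 0 90' 85; python3 - <<'E'
from h import *
c=cam("wrist","w1"); np.savez("w1.npz",**c); o=get_obs(); print(o["joints"],o["eef_pos"],o["ee_rot"])
R=cv2.Rodrigues(np.array(c["rvec"]))[0]; print(-R.T@np.array(c["tvec"]).ravel(),R,c["K"][0])
E
```

```text
t: 1.72
eef_pos: [0.4325, 0.0895, 0.1928]
ee_rot: [[0.349, 0.937, 0.0], [0.937, -0.349, -0.0], [0.0, 0.0, -1.0]]
force: [0.1, 0.3, -0.4]
finger_gap: 0.0847
[ 2.18130217e+00  7.57715459e+00 -2.04771874e+01  6.19431217e+01
 -7.32602967e-04  1.12623167e+02] [0.43248879 0.08942142 0.19274164] [[ 3.49256814e-01  9.37027041e-01  4.47220529e-05]
 [ 9.37027042e-01 -3.49256814e-01 -1.10921736e-05]
 [ 5.22581508e-06  4.57797902e-05 -9.99999999e-01]]
[0.46106988 0.16672102 0.37400912] [[ 9.37118752e-01 -3.49010639e-01  1.39152798e-04]
 [-3.30656988e-01 -8.87710142e-01  3.20369566e-01]
 [-1.11688860e-01 -3.00270340e-01 -9.47292627e-01]] [318.84023923   0.         254.93529908]
```

View pics/w1.png

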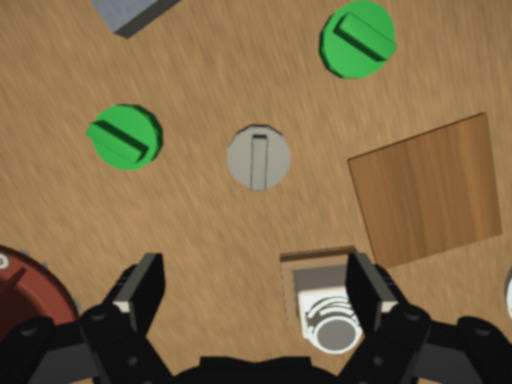

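The wrist view shows the grey lid at (259,157) with its bar from (260,134) to (259,190), nearly upright in the image. The board is at (430,190) and the jar mouth at (333,333). Next I refine the lid.

```bash
python3 - <<'E'
from h import *
c=dict(np.load("w1.npz")); im=c["image"]
hsv=cv2.cvtColor(im,cv2.COLOR_RGB2HSV).astype(int)
m=(hsv[...,1]<60); m[:, :200]=0;m[:,320:]=0;m[:100]=0;m[215:]=0
k=max(cv2.findContours(m.astype(np.uint8),0,1)[0],key=cv2.contourArea); k=cv2.convexHull(k)
P=ray(c,k[:,0,:],.028)[:,:2]; print("lid circle",cv2.fitEllipse((P*1000).astype(np.float32)),cv2.minEnclosingCircle((P*1000).astype(np.float32)))
Q=ray(c,[[253,135],[267,135],[268,190],[251,190]],.056); print("bar corners",Q*1000, np.linalg.norm(Q[3]-Q[0]),np.linalg.norm(Q[1]-Q[0]))
d=(Q[3]+Q[2]-Q[0]-Q[1]); a=np.degrees(np.arctan2(d[1],d[0])); m=Q.mean(0); print(m,a)
print(rel([m[0],m[1],.023],a+90))
cv2.imwrite("pics/w1c.png",cv2.resize(cv2.cvtColor(im[110:210,200:320],cv2.COLOR_RGB2BGR),None,fx=4,fy=4,interpolation=cv2.INTER_NEAREST))
E
```

```text
lid circle ((437.0822448730469, 91.80664825439453), (68.83509826660156, 72.62896728515625), 161.55870056152344) ((436.900390625, 91.64056396484375), 36.73403549194336)
bar corners [[442.19842373 121.43529897  56.        ]
 [455.2404101  116.57776033  56.        ]
 [436.75402355  61.92300353  56.        ]
 [419.99434845  68.16569142  56.        ]] 0.05771197489995215 0.013917222789095221
[0.4385468  0.09202544 0.056     ] -110.6578264509929
[np.float64(4.6), np.float64(4.8), np.float64(169.7), np.float64(0.2)]
```

View pics/w1c.png

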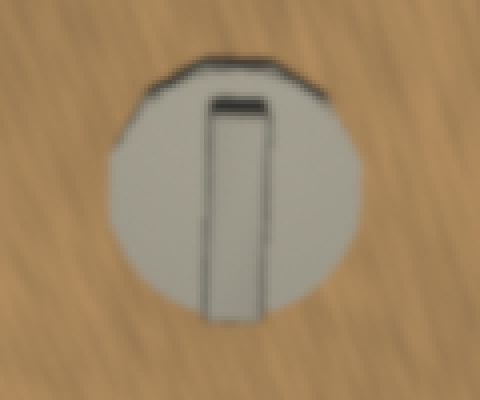

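```bash
python3 -m pendant '3.5 4.4 60 0;3.5 4.4 120 0;3.5 4.4 150 0;3.5 4.4 161.5 0;3.5 4.4 161.5 0;3.5 4.4 161.5 0;3.5 4.4 161.5 0;3.5 4.4 161.5 0' 85 && python3 -m pendant '0 0 0 0;0 0 0 0;0 0 0 0;0 0 0 0;0 0 0 0;0 0 0 0;0 0 0 0;0 0 0 0' 8 50 && python3 -m pendant '0 0 -40 0;0 0 -80 0;0 0 -120 0;0 0 -120 0;0 0 -120 0'
```

```text
t: 2.78
eef_pos: [0.4385, 0.0909, 0.0318]
ee_rot: [[0.35, 0.937, 0.001], [0.937, -0.35, 0.0], [0.001, 0.001, -1.0]]
force: [-0.7, -0.3, -0.2]
finger_gap: 0.0848
t: 3.78
eef_pos: [0.4379, 0.0909, 0.0312]
ee_rot: [[0.35, 0.937, -0.0], [0.937, -0.35, -0.0], [-0.0, -0.0, -1.0]]
force: [0.1, -0.5, -0.3]
finger_gap: 0.0081
t: 4.4
eef_pos: [0.4376, 0.0909, 0.1508]
ee_rot: [[0.35, 0.937, -0.0], [0.937, -0.35, -0.0], [-0.0, -0.0, -1.0]]
force: [-0.6, 0.4, -1.3]
finger_gap: 0.0082
```

```bash
python3 - <<'E'
from h import *
c=cam("wrist","w2"); np.savez("w2.npz",**c)
E
```

```text
(no output)
```

View pics/w2.png

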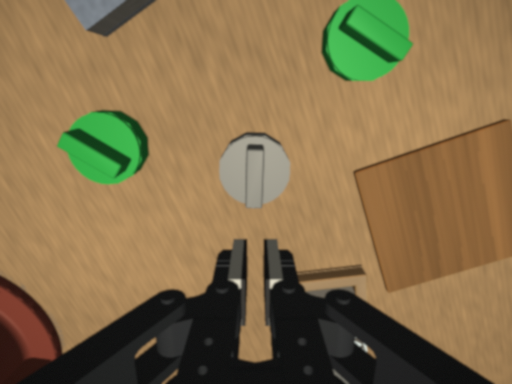

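The fingers closed on nothing: the lid still lies at (255,170). I check its position across views.

```bash
python3 - <<'E'
from h import *
w1,w2,s,t=[dict(np.load(f+".npz")) for f in("w1","w2","scene0","top0")]
o=get_obs(); print("TCP px",proj(w2,[o["eef_pos"]]))
def P(c):
    R=cv2.Rodrigues(c["rvec"].reshape(3))[0]; return c["K"]@np.c_[R,c["tvec"].reshape(3)]
def tri(cs,uv):
    A=[]
    for c,(u,v) in zip(cs,uv):
        M=P(c); A+=[u*M[2]-M[0],v*M[2]-M[1]]
    A=np.array(A);A/=np.linalg.norm(A[:,:3],axis=1)[:,None]; x=np.linalg.lstsq(A[:,:3],-A[:,3],rcond=None)[0]
    return x, [proj(c,[x])[0].round(1) for c in cs]
print(tri([w1,w2],[(258.5,189.5),(254.5,207)]))
print("lid pred",proj(w2,[[.437,.092,.028]]),proj(s,[[.437,.092,.028],[.437,.092,.056]]),proj(t,[[.437,.092,.028]]))
im=s["image"]; a=cv2.resize(cv2.cvtColor(im[120:260,140:370],cv2.COLOR_RGB2BGR),None,fx=3.4,fy=3.4,interpolation=cv2.INTER_CUBIC); cv2.imwrite("pics/s1.png",a)
E
```

```text
TCP px [[254.55698514 222.83410436]]
(array([0.42766126, 0.06595434, 0.05620223]), [array([258.6, 189.5]), array([254.4, 207. ])])
lid pred [[254.08164296 170.28185207]] [[289.50206524 196.01449268]
 [289.87709178 190.78726231]] [[230.69990557 236.22884267]]
```

View pics/s1.png

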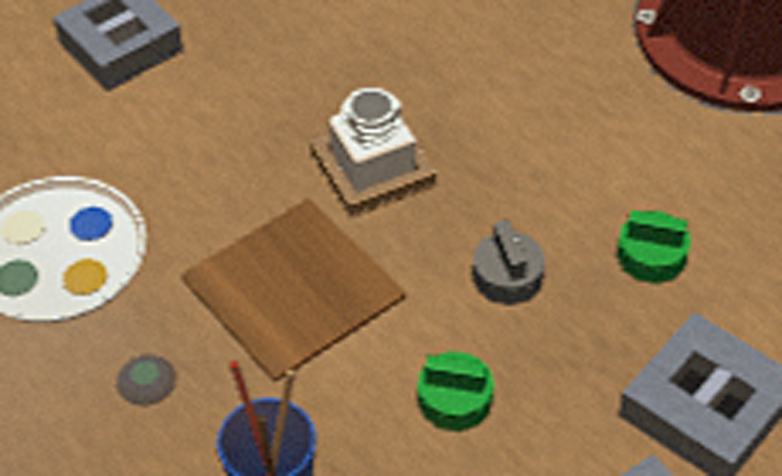

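```bash
python3 - <<'E'
from h import *
w2=dict(np.load("w2.npz")); s=cam("scene"); o=get_obs(); p=np.array(o["eef_pos"]); R=np.array(o["ee_rot"])
def mk(c,im,f,u0,v0):
    a=cv2.resize(im,None,fx=f,fy=f,interpolation=cv2.INTER_CUBIC); a=cv2.cvtColor(a,cv2.COLOR_RGB2BGR)
    for h,col in ((0,(0,0,255)),(.019,(0,255,255)),(.04,(0,255,0))):
        q=proj(c,[p-R[:,2]*h])[0]; cv2.circle(a,(int((q[0]-u0+.5)*f),int((q[1]-v0+.5)*f)),3,col,-1)
    return a
q=proj(s,[p])[0].astype(int); print(q,o["eef_pos"],o["finger_gap"])
A=mk(s,s["image"][q[1]-70:q[1]+30,q[0]-60:q[0]+60],3.3,q[0]-60,q[1]-70)
B=mk(w2,w2["image"][200:320,190:320],2.75,190,200)
B=cv2.resize(B,(int(B.shape[1]*A.shape[0]/B.shape[0]),A.shape[0]))
cv2.imwrite("pics/f1.png",np.hstack([A,B])); print(np.hstack([A,B]).shape)
E
```

```text
[290 171] [0.43713707 0.09082459 0.15018371] 0.008044180837734052
(330, 754, 3)
```

View pics/f1.png

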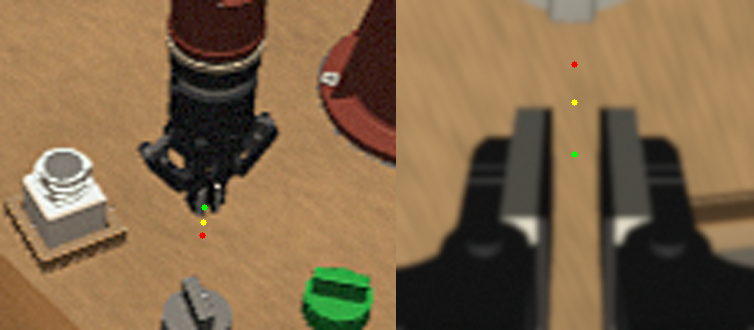

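The fingertips (scene crop (207,212)) show about 33 mm above the reported TCP (red dot), which explains closing above the bar. The real finger end lies about 33 mm behind the reported TCP. I regrip lower.

```bash
python3 -m pendant '0 0 0 0;0 0 0 0;0 0 0 0;0 0 60 0;0 0 110 0;0 0 130 0;0 0 140 0;0 0 148 0;0 0 148 0;0 0 148 0;0 0 148 0' 85 && python3 -m pendant '0 0 0 0;0 0 0 0;0 0 0 0;0 0 0 0;0 0 0 0;0 0 0 0;0 0 0 0;0 0 0 0' 8 50
```

```text
t: 5.88
eef_pos: [0.4385, 0.0909, 0.0038]
ee_rot: [[0.35, 0.937, 0.001], [0.937, -0.35, 0.0], [0.0, 0.001, -1.0]]
force: [0.2, 0.6, 0.4]
finger_gap: 0.0851
t: 6.88
eef_pos: [0.438, 0.0909, 0.0033]
ee_rot: [[0.35, 0.937, 0.0], [0.937, -0.35, 0.0], [0.0, 0.0, -1.0]]
force: [-1.1, -0.4, 5.0]
finger_gap: 0.0144
```

```bash
python3 -m pendant '0 0 -20 0;0 0 -80 0;0 0 -140 0;0 0 -200 0;-60 20 -200 0;-120 40 -200 0;-180 60 -200 0;-240 80 -200 0;-270 83 -200 0;-270 83 -200 0;-270 83 -200 0;-270 83 -200 0' && python3 - <<'E'
from h import *
c=cam("wrist","w3"); np.savez("w3.npz",**c); o=get_obs(); print(o["joints"],o["eef_pos"],o["force"],o["finger_gap"]); print(proj(c,[[.452,-.107,.098]]))
E
```

```text
t: 8.38
eef_pos: [0.4213, -0.19, 0.2032]
ee_rot: [[0.349, 0.937, -0.0], [0.937, -0.349, 0.0], [0.0, -0.0, -1.0]]
force: [0.4, 0.9, -1.3]
finger_gap: 0.0149
[-3.33610283e+01  9.46915041e+00 -1.65797881e+01  6.39557526e+01
  8.21534319e-03  7.70470704e+01] [ 0.42133779 -0.19006566  0.20321475] [ 0.63421995 -0.1574799  -1.22295082] 0.014917516286632494
[[254.94342864  75.27976945]]
```

View pics/w3.png

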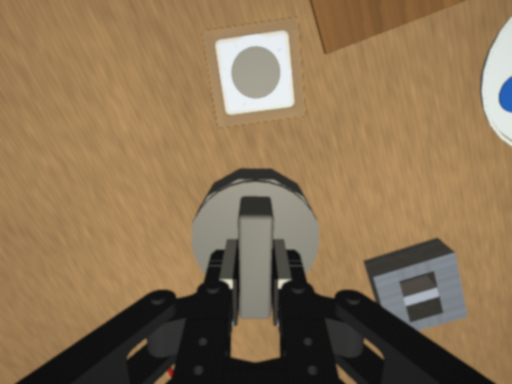

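The lid is held with its bar at (256,257), and appears level. The jar mouth is at (256,72) and the white body square at about (255,73). Next I measure jar against lid.

```bash
python3 - <<'E'
from h import *
from scipy.optimize import least_squares
c=dict(np.load("w3.npz")); im=c["image"]; o=get_obs(); R=np.array(o["ee_rot"]); p=np.array(o["eef_pos"])
hsv=cv2.cvtColor(im,cv2.COLOR_RGB2HSV).astype(int); g=hsv[...,2]
w=(hsv[...,1]<40)&(g>200); w[130:]=0; w[:,:190]=0; w[:,320:]=0
print("jar body z.066",rect(c,w,.066))
k=max(cv2.findContours(w.astype(np.uint8),0,1)[0],key=cv2.contourArea); fill=cv2.drawContours(np.zeros(g.shape,np.uint8),[k],-1,1,-1)>0
n=fill&~w; k=max(cv2.findContours(n.astype(np.uint8),0,1)[0],key=cv2.contourArea); e=cv2.fitEllipse(k); print("mouth px",e,"area",n.sum())
for z in (.098,.09): print("mouth",z,ray(c,[e[0]],z)*1000)
# lid top disc
print(im[200:260:10,215],im[235,190:200],im[180:192:2,256])
m=(hsv[...,1]<45)&(g>110); m[:165]=0; m[240:]=0; m[:,:185]=0;m[:,330:]=0
lab,L,st,ct=cv2.connectedComponentsWithStats(m.astype(np.uint8)); i=1+np.argmax(st[1:,4]); k=max(cv2.findContours((L==i).astype(np.uint8),0,1)[0],key=cv2.contourArea)
k=cv2.convexHull(k)[:,0,:]; k=k[(k[:,1]<236)]
for z in (.224,.228,.232):
    P=ray(c,k,z)[:,:2]; r=least_squares(lambda q:np.hypot(*(P-q[:2]).T)-q[2],[*p[:2],.035]); print(z,r.x*1000,"rel tool",(R.T@np.r_[r.x[:2]-p[:2],0])*1000,np.abs(r.fun).max()*1000)
E
```

```text
jar body z.066 [ 453.1 -105.3   66.9   66.8   76.5]
mouth px ((255.33993530273438, 71.79771423339844), (48.0729866027832, 51.59425735473633), 1.5636134147644043) area 2019
mouth 0.098 [[ 453.27470267 -104.53224763   98.        ]]
mouth 0.09 [[ 453.36948186 -104.3007042    90.        ]]
[[153 150 136]
 [151 147 134]
 [148 145 132]
 [146 143 130]
 [144 142 129]
 [ 85  83  76]] [[172 140  99]
 [163 140 109]
 [152 140 120]
 [145 140 126]
 [143 140 127]
 [143 141 128]
 [143 140 128]
 [143 140 129]
 [143 140 128]
 [143 140 128]] [[ 60  59  53]
 [133 129 117]
 [160 156 142]
 [160 156 142]
 [160 157 142]
 [159 155 142]]
0.224 [ 420.10242973 -192.63581631   36.52742619] rel tool [-2.83961312e+00 -2.61596465e-01 -4.36445146e-04] 1.146844607827019
0.228 [ 420.84496472 -190.64566877   35.61662128] rel tool [-7.15456462e-01 -2.59641842e-01 -1.00733056e-04] 1.1182481643379483
0.232 [ 421.58750313 -188.65551186   34.70580905] rel tool [ 1.40871017e+00 -2.57687280e-01  2.34980614e-04] 1.0896516604034927
```

```bash
python3 -c "
from h import *
print(rel([.4530,-.1052,.0993]))"
```

```text
[np.float64(90.6), np.float64(0.1), np.float64(103.9)]
```

```bash
python3 -m pendant '45 0 0 0;90.6 0 0 0;90.6 0 40 0;90.6 0 80 0;90.6 0 98 0;90.6 0 104 0;90.6 0 104 0;90.6 0 104 0;90.6 0 104 0' && python3 -m pendant '0 0 1 0;0 0 2 0;0 0 3 0;0 0 3 0;0 0 3 0' && python3 -m pendant '0 0 1 0;0 0 2 0;0 0 3 0;0 0 3 0;0 0 3 0'&& python3 -m pendant '0 0 1 0;0 0 1 0;0 0 1 0;0 0 1 0'; python3 - <<'E'
from h import *
o=get_obs(); print(o["eef_pos"],o["force"],o["moment"],o["finger_gap"],o["joints"])
E
```

```text
t: 9.55
eef_pos: [0.4534, -0.1063, 0.0999]
ee_rot: [[0.35, 0.937, 0.001], [0.937, -0.35, -0.0], [0.0, 0.001, -1.0]]
force: [-0.8, 0.2, -0.4]
finger_gap: 0.0146
t: 10.18
eef_pos: [0.4529, -0.1062, 0.0962]
ee_rot: [[0.35, 0.937, -0.0], [0.937, -0.35, 0.0], [0.0, -0.0, -1.0]]
force: [0.0, -0.3, -1.4]
finger_gap: 0.0144
t: 10.8
eef_pos: [0.4529, -0.1062, 0.0933]
ee_rot: [[0.35, 0.937, 0.0], [0.937, -0.35, -0.0], [-0.0, 0.0, -1.0]]
force: [-0.6, 0.8, -0.7]
finger_gap: 0.0145
t: 11.3
eef_pos: [0.4532, -0.1063, 0.0925]
ee_rot: [[0.35, 0.937, 0.001], [0.937, -0.35, -0.0], [0.0, 0.001, -1.0]]
force: [-1.2, 1.0, 4.8]
finger_gap: 0.0147
[ 0.45317517 -0.10627689  0.09251999] [-1.22695878  0.98748672  4.81554288] [ 0.11631699  0.10485631 -0.03459765] 0.014653602988802302 [-2.22135543e+01  1.52372872e+01 -2.70728011e+01  4.76496112e+01
  6.03188558e-03  8.82820719e+01]
```

Contact came at lid height ≈89 mm, so it lies on the thread. I loosen the jaws so the lid is free to fall, and turn it back.

```bash
cat > lid.py <<'E'
from h import *
from scipy.optimize import least_squares
c=cam("wrist","wl"); im=c["image"]; o=get_obs(); p=np.array(o["eef_pos"]); R=np.array(o["ee_rot"])
hsv=cv2.cvtColor(im,cv2.COLOR_RGB2HSV).astype(int); g=hsv[...,2]
m=(hsv[...,1]<45)&(g>110)&(g<195); m[:160]=0; m[240:]=0; m[:,:180]=0;m[:,335:]=0
n,L,st,ct=cv2.connectedComponentsWithStats(m.astype(np.uint8)); i=1+np.argmax(st[1:,4]); k=max(cv2.findContours((L==i).astype(np.uint8),0,1)[0],key=cv2.contourArea)
k=cv2.convexHull(k)[:,0,:]; k=k[(k[:,1]<236)]
z0=p[2]-.0033+.028
P=ray(c,k,z0)[:,:2]; r=least_squares(lambda q:np.hypot(*(P-q[:2]).T)-q[2],[*p[:2],.035],loss="soft_l1",f_scale=.001)
print("lid r(mm) at nominal",round(r.x[2]*1000,2),"ctr tool",((R.T@np.r_[r.x[:2]-p[:2],0])*1000).round(1),"top row",k[:,1].min(),"F",np.round(o["force"],1),"Mz",np.round(o["moment"],2),"q6",round(o["joints"][5],1),"gap",round(o["finger_gap"]*1000,1),"z",p[2].round(4))
E
python3 lid.py; python3 -m pendant '0 0 0 0;0 0 0 0;0 0 0 0;0 0 0 0' 18 ; python3 lid.py; python3 -m pendant '0 0 0 -5;0 0 0 -10;0 0 0 -15;0 0 0 -20;0 0 0 -25;0 0 0 -25'; python3 lid.py
```

```text
lid r(mm) at nominal 32.5 ctr tool [ 9.6 -0.1  0. ] top row 167 F [-0.8  0.   5.1] Mz [0.13 0.1  0.  ] q6 88.3 gap 14.8 z 0.0925
t: 11.85
eef_pos: [0.4528, -0.1062, 0.0921]
ee_rot: [[0.35, 0.937, -0.0], [0.937, -0.35, 0.0], [0.0, -0.0, -1.0]]
force: [0.0, -0.2, -0.2]
finger_gap: 0.018
lid r(mm) at nominal 32.11 ctr tool [11.2 -1.   0. ] top row 163 F [ 0.2 -0.1 -0. ] Mz [0.03 0.01 0.05] q6 88.3 gap 18.0 z 0.0921
t: 12.65
eef_pos: [0.453, -0.1064, 0.0922]
ee_rot: [[-0.078, 0.997, 0.0], [0.997, 0.078, -0.0], [-0.0, 0.0, -1.0]]
force: [0.3, -0.8, -0.2]
finger_gap: 0.0182
lid r(mm) at nominal 32.25 ctr tool [10.3  0.5 -0. ] top row 163 F [ 0.3 -0.5  0.2] Mz [-0.12 -0.09 -0.04] q6 63.4 gap 17.9 z 0.0922
```

```bash
for i in 1 2; do :; done; python3 -m pendant '0 0 0 -5;0 0 0 -10;0 0 0 -15;0 0 0 -20;0 0 0 -20'; python3 lid.py;  python3 -m pendant '0 0 0 -5;0 0 0 -10;0 0 0 -15;0 0 0 -20;0 0 0 -20'; python3 lid.py
```

```text
t: 13.32
eef_pos: [0.4531, -0.1071, 0.0925]
ee_rot: [[-0.41, 0.912, 0.0], [0.912, 0.41, -0.001], [-0.001, -0.0, -1.0]]
force: [0.0, -3.9, 2.8]
finger_gap: 0.0181
lid r(mm) at nominal 32.51 ctr tool [10.1  1.  -0. ] top row 171 F [ 0.1 -3.8  2.3] Mz [-1.01  0.23 -1.9 ] q6 43.5 gap 18.2 z 0.0925
t: 14.0
eef_pos: [0.4531, -0.1073, 0.0925]
ee_rot: [[-0.694, 0.72, 0.001], [0.72, 0.694, -0.001], [-0.001, -0.0, -1.0]]
force: [0.6, -3.5, 5.2]
finger_gap: 0.0183
lid r(mm) at nominal 31.61 ctr tool [14.8  1.  -0. ] top row 160 F [-0.5 -5.4  5.1] Mz [-1.25  0.16 -6.91] q6 23.7 gap 18.2 z 0.0926
```

The moment is −6.9 N m, so the lid is against something. I back off at once and look.

```bash
python3 -m pendant '0 0 0 6;0 0 0 12;0 0 0 18;0 0 0 24;0 0 0 24;0 0 0 24'; python3 lid.py; python3 - <<'E'
from h import *
w=cv2.imread("pics/wl.png"); c=cam("scene"); np.savez("sl.npz",**c); q=proj(c,[[.453,-.105,.09]])[0].astype(int)
a=cv2.cvtColor(c["image"][q[1]-50:q[1]+46,q[0]-50:q[0]+50],cv2.COLOR_RGB2BGR); cv2.imwrite("pics/l1.png",np.hstack([cv2.resize(a,(400,384),interpolation=cv2.INTER_CUBIC),w[:,60:450]]))
E
```

```text
t: 14.8
eef_pos: [0.453, -0.1068, 0.0924]
ee_rot: [[-0.351, 0.936, -0.0], [0.936, 0.351, -0.002], [-0.002, -0.001, -1.0]]
force: [-2.5, -6.7, 4.3]
finger_gap: 0.0181
lid r(mm) at nominal 32.36 ctr tool [10.3  0.6 -0. ] top row 169 F [-1.5 -6.8  3.3] Mz [-1.55  0.35 -1.26] q6 47.2 gap 18.6 z 0.0924
```

View pics/l1.png

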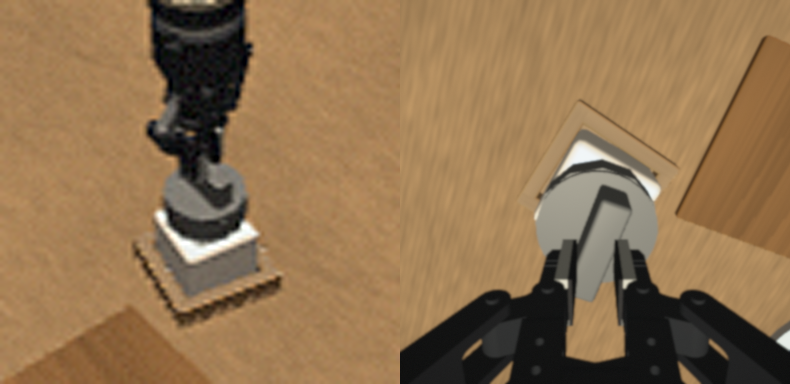

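The bar leans about 20° clockwise of the jaws, and the lid disc spans only 121 px (126 when held higher). So it seems to have dropped after about 20° and I pushed it against its back stop. I relieve the jaws and measure.

```bash
cat > lid2.py <<'E'
from h import *
import sys
from scipy.optimize import least_squares
def meas(c,p,R,name):
    im=c["image"]; hsv=cv2.cvtColor(im,cv2.COLOR_RGB2HSV).astype(int); g=hsv[...,2]; s=hsv[...,1]
    # widest row span of grey lid disc
    best=[]
    for v in range(205,236,3):
        r=(s[v]<50)&(g[v]<195); a=np.where(r[170:256])[0]; b=np.where(r[256:345])[0]
        x=256
        row=r.copy()
        l=next((u for u in range(215,165,-1) if not r[u]),None); rr=next((u for u in range(297,345) if not r[u]),None)
        best.append((v,l,rr,(rr-l-1) if l and rr else 0))
    print(name,best)
if len(sys.argv)>1:
    c=dict(np.load("w3.npz")); meas(c,None,None,"w3")
c=cam("wrist","wl"); o=get_obs(); meas(c,None,None,"now"); print("F",np.round(o["force"],1),"M",np.round(o["moment"],2),"q6",round(o["joints"][5],1),"gap",round(o["finger_gap"]*1000,1),"p",o["eef_pos"].round(4) if hasattr(o["eef_pos"],"round") else o["eef_pos"])
E
python3 -m pendant '0 0 0 5;0 0 0 10;0 0 0 15;0 0 0 20;0 0 0 20'; python3 lid2.py 1
```

```text
t: 15.52
eef_pos: [0.4526, -0.1051, 0.0919]
ee_rot: [[-0.012, 1.0, -0.001], [1.0, 0.012, 0.001], [0.001, -0.001, -1.0]]
force: [-0.3, 0.6, -0.2]
finger_gap: 0.018
w3 [(205, 201, 308, 106), (208, 199, 310, 110), (211, 198, 312, 113), (214, 196, 313, 116), (217, 195, 315, 119), (220, 193, 316, 122), (223, 192, 317, 124), (226, 192, 318, 125), (229, 192, 318, 125), (232, 192, 318, 125), (235, 192, 318, 125)]
now [(205, 200, 310, 109), (208, 199, 311, 111), (211, 197, 313, 115), (214, 196, 314, 117), (217, 196, 315, 118), (220, 196, 317, 120), (223, 196, 316, 119), (226, 196, 316, 119), (229, 195, 316, 120), (232, 195, 316, 120), (235, 196, 316, 119)]
F [-0.7  0.6 -0.3] M [ 0.03 -0.02  0.01] q6 67.1 gap 18.2 p [ 0.4526 -0.1053  0.0919]
```

The disc is now 119.5 px against 125, about 9 mm lower: the lid has dropped a step (≈79.5 mm against 79 expected) and all forces are zero. I lower the jaws 6 mm and turn clockwise with a light grip.

```bash
python3 -m pendant '0 0 3 0;0 0 6 0;0 0 6 0;0 0 6 0' 18; python3 -m pendant '0 0 0 0;0 0 0 0' 16.5 20; python3 lid2.py | tail -1; python3 -m pendant '0 0 0 5;0 0 0 10;0 0 0 15;0 0 0 20;0 0 0 25;0 0 0 30;0 0 0 30'; python3 lid2.py
```

```text
t: 16.08
eef_pos: [0.4528, -0.1062, 0.0862]
ee_rot: [[-0.009, 1.0, -0.0], [1.0, 0.009, 0.0], [0.0, -0.0, -1.0]]
force: [0.5, 0.6, 0.8]
finger_gap: 0.0182
t: 16.32
eef_pos: [0.4529, -0.1063, 0.0863]
ee_rot: [[-0.009, 1.0, 0.0], [1.0, 0.009, 0.0], [0.0, 0.0, -1.0]]
force: [0.6, -0.3, -0.7]
finger_gap: 0.0168
F [-0.2  0.1  0. ] M [ 0.06 -0.08 -0.11] q6 67.3 gap 16.6 p [ 0.4529 -0.1063  0.0863]
t: 17.25
eef_pos: [0.4528, -0.1063, 0.0862]
ee_rot: [[0.492, 0.871, -0.0], [0.871, -0.492, -0.0], [-0.0, -0.0, -1.0]]
force: [0.1, 0.4, -0.3]
finger_gap: 0.0167
now [(205, 199, 310, 110), (208, 198, 312, 113), (211, 196, 313, 116), (214, 195, 315, 119), (217, 194, 316, 121), (220, 193, 316, 122), (223, 193, 316, 122), (226, 193, 317, 123), (229, 193, 317, 123), (232, 193, 317, 123), (235, 193, 317, 123)]
F [ 1.   0.6 -0.9] M [ 0.02 -0.04 -0.04] q6 97.2 gap 16.3 p [ 0.4529 -0.1063  0.0862]
```

```bash
python3 -m pendant '0 0 0 5;0 0 0 10;0 0 0 15;0 0 0 20;0 0 0 20'; python3 lid2.py;python3 -m pendant '0 0 0 5;0 0 0 10;0 0 0 10'; python3 lid2.py
```

```text
t: 17.92
eef_pos: [0.4529, -0.1062, 0.0862]
ee_rot: [[0.759, 0.651, -0.0], [0.651, -0.759, -0.0], [-0.0, -0.0, -1.0]]
force: [0.4, -0.4, -0.5]
finger_gap: 0.0162
now [(205, 198, 312, 113), (208, 197, 313, 115), (211, 195, 314, 118), (214, 195, 316, 120), (217, 194, 316, 121), (220, 194, 316, 121), (223, 194, 316, 121), (226, 194, 316, 121), (229, 194, 316, 121), (232, 193, 316, 122), (235, 193, 316, 122)]
F [ 0.3 -0.5  0.6] M [-0.03 -0.02  0.01] q6 117.1 gap 16.9 p [ 0.4529 -0.1062  0.0862]
t: 18.35
eef_pos: [0.4529, -0.1062, 0.0862]
ee_rot: [[0.86, 0.51, 0.0], [0.51, -0.86, -0.0], [0.0, 0.0, -1.0]]
force: [-0.5, 0.3, 0.3]
finger_gap: 0.0167
now [(205, 198, 312, 113), (208, 197, 313, 115), (211, 196, 314, 117), (214, 195, 315, 119), (217, 193, 315, 121), (220, 194, 315, 120), (223, 194, 315, 120), (226, 194, 315, 120), (229, 194, 316, 121), (232, 194, 316, 121), (235, 194, 315, 120)]
F [-0.4 -0.2 -0.4] M [-0.03  0.02 -0.  ] q6 127.1 gap 16.4 p [ 0.4529 -0.1062  0.0862]
```

```bash
python3 -m pendant '0 0 2 5;0 0 2 10;0 0 2 10'; python3 lid2.py|tail -1;python3 -m pendant '0 0 0 5;0 0 0 10;0 0 0 10'; python3 lid2.py
```

```text
t: 18.77
eef_pos: [0.4529, -0.1062, 0.0842]
ee_rot: [[0.936, 0.353, 0.0], [0.353, -0.936, -0.0], [0.0, 0.0, -1.0]]
force: [-0.2, 0.5, 0.1]
finger_gap: 0.0169
F [-0.3 -0.7 -0.7] M [-0.04 -0.06  0.01] q6 137.1 gap 16.2 p [ 0.4529 -0.1063  0.0842]
t: 19.2
eef_pos: [0.4528, -0.1062, 0.0842]
ee_rot: [[0.983, 0.185, -0.0], [0.185, -0.983, 0.0], [-0.0, -0.0, -1.0]]
force: [0.2, 0.2, -0.4]
finger_gap: 0.0163
now [(205, 199, 311, 111), (208, 198, 312, 113), (211, 196, 314, 117), (214, 195, 315, 119), (217, 194, 316, 121), (220, 193, 315, 121), (223, 193, 316, 122), (226, 193, 316, 122), (229, 193, 316, 122), (232, 193, 316, 122), (235, 194, 316, 121)]
F [-1.4  0.1 -0.1] M [0.13 0.08 0.  ] q6 147.1 gap 16.6 p [ 0.4528 -0.1062  0.0842]
```

```bash
for r in 1; do python3 -m pendant '0 0 0 3;0 0 0 5;0 0 0 5'|grep gap; python3 lid2.py|tail -1;python3 -m pendant '0 0 0 3;0 0 0 5;0 0 0 5'|grep gap; python3 lid2.py; done
```

```text
finger_gap: 0.0166
F [-0.9  1.4  3. ] M [0.32 0.34 0.16] q6 152.2 gap 16.6 p [ 0.4527 -0.1061  0.0842]
finger_gap: 0.0166
now [(205, 199, 311, 111), (208, 198, 313, 114), (211, 197, 314, 116), (214, 196, 314, 117), (217, 194, 314, 119), (220, 193, 315, 121), (223, 192, 315, 122), (226, 193, 316, 122), (229, 193, 316, 122), (232, 193, 316, 122), (235, 193, 315, 121)]
F [-3.4  3.6  7.7] M [0.66 0.7  0.55] q6 157.2 gap 16.5 p [ 0.4525 -0.1058  0.0844]
```

```bash
python3 -m pendant '0 0 0 0;0 0 0 0;0 0 0 0;0 0 0 0' 8 80; python3 lid2.py|tail -1;python3 -m pendant '0 0 0 2;0 0 0 4;0 0 0 4'|grep gap; python3 lid2.py
```

```text
t: 20.6
eef_pos: [0.4525, -0.1057, 0.0846]
ee_rot: [[1.0, 0.012, -0.0], [0.012, -1.0, 0.001], [-0.0, -0.001, -1.0]]
force: [-4.2, 2.9, 10.2]
finger_gap: 0.0137
F [-4.2  3.7 10.1] M [0.76 0.97 1.11] q6 157.1 gap 13.0 p [ 0.4525 -0.1057  0.0846]
finger_gap: 0.0139
now [(205, 199, 312, 112), (208, 198, 313, 114), (211, 197, 313, 115), (214, 196, 313, 116), (217, 195, 314, 118), (220, 194, 314, 119), (223, 193, 315, 121), (226, 192, 316, 123), (229, 193, 315, 121), (232, 193, 315, 121), (235, 193, 315, 121)]
F [-6.3  2.5 10.9] M [0.63 1.2  1.7 ] q6 161.1 gap 13.8 p [ 0.4523 -0.1057  0.0846]
```

```bash
python3 -m pendant '0 0 0 2;0 0 0 4;0 0 0 4'|grep rot; python3 lid2.py;python3 -m pendant '0 0 0 2;0 0 0 4;0 0 0 4'|grep rot; python3 lid2.py |tail -1; cp pics/wl.png pics/wl2.png
```

```text
ee_rot: [[0.992, -0.126, -0.001], [-0.126, -0.992, 0.0], [-0.001, -0.0, -1.0]]
now [(205, 198, 311, 112), (208, 198, 312, 113), (211, 197, 313, 115), (214, 196, 313, 116), (217, 195, 314, 118), (220, 194, 314, 119), (223, 193, 315, 121), (226, 192, 315, 122), (229, 193, 315, 121), (232, 193, 316, 122), (235, 193, 316, 122)]
F [-6.   2.8 13. ] M [0.61 1.25 2.24] q6 165.0 gap 13.9 p [ 0.4524 -0.1057  0.0847]
ee_rot: [[0.981, -0.194, -0.001], [-0.194, -0.981, 0.0], [-0.001, -0.0, -1.0]]
F [-6.   2.3 12.5] M [0.59 1.21 2.86] q6 169.0 gap 13.8 p [ 0.4523 -0.1057  0.0847]
```

View pics/wl2.png

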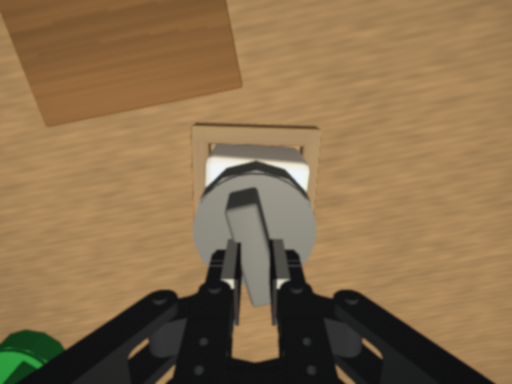

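The bar (top (242,190), bottom (260,305)) now lags the jaws by about 9° and no longer turns under 2.9 N m: the lid has landed. I realign, regrip squarely and make one last tightening test.

```bash
python3 -m pendant '0 0 0 -4;0 0 0 -8;0 0 0 -10;0 0 0 -10' 30; python3 lid2.py|tail -1; python3 -m pendant '0 0 4 0;0 0 4 0;0 0 4 0;0 0 4 0;0 0 4 0' 8 60|grep -v force; python3 lid2.py; python3 -m pendant '0 0 0 2;0 0 0 4;0 0 0 4'|grep rot; python3 lid2.py|tail -1
```

```text
t: 22.42
eef_pos: [0.453, -0.1063, 0.0842]
ee_rot: [[1.0, -0.026, 0.0], [-0.026, -1.0, -0.0], [0.0, 0.0, -1.0]]
force: [-0.7, -0.7, -0.7]
finger_gap: 0.03
F [-0.5  0.6  0.6] M [ 0.03 -0.01  0.06] q6 159.3 gap 30.0 p [ 0.4529 -0.1063  0.0842]
t: 23.1
eef_pos: [0.4536, -0.1056, 0.0813]
ee_rot: [[1.0, -0.025, 0.002], [-0.025, -1.0, 0.001], [0.002, -0.001, -1.0]]
finger_gap: 0.0146
now [(205, 201, 310, 108), (208, 200, 312, 111), (211, 198, 313, 114), (214, 197, 315, 117), (217, 195, 316, 120), (220, 194, 316, 121), (223, 193, 316, 122), (226, 192, 316, 123), (229, 193, 316, 122), (232, 192, 317, 124), (235, 193, 317, 123)]
F [-3.6  5.3 17.1] M [1.06 0.65 0.81] q6 159.3 gap 14.5 p [ 0.4536 -0.1056  0.0813]
ee_rot: [[0.996, -0.094, 0.002], [-0.094, -0.996, 0.001], [0.002, -0.001, -1.0]]
F [-3.   4.2 19.5] M [0.94 0.74 1.8 ] q6 163.2 gap 14.4 p [ 0.4536 -0.1056  0.0813]
```

The lid is tight: it resists clockwise and sits at about 74–75 mm. I release, rise, and go over box_a with a half turn back.

```bash
python3 -m pendant '0 0 0 -4;0 0 0 -4;0 0 0 -4;0 0 -40 -4;0 0 -100 -4;0 0 -160 -4;0 0 -170 -4' 40|grep eef; python3 -c "
from h import *
print(rel([.559,.402,.25],86.4))"
```

```text
eef_pos: [0.4548, -0.107, 0.254]
[np.float64(90.2), np.float64(-511.7), np.float64(3.4), np.float64(2.0)]
```

```bash
python3 -m pendant '90 -512 0 -178;90 -512 0 -178;90 -512 0 -178;90 -512 0 -178;90 -512 0 -178;90 -512 0 -178;90 -512 0 -178;90 -512 0 -178;90 -512 0 -178;90 -512 0 -178;90 -512 0 -178;90 -512 0 -178;90 -512 0 -178;90 -512 0 -178;90 -512 0 -178;90 -512 0 -178;90 -512 0 -178;90 -512 0 -178;90 -512 0 -178;90 -512 0 -178' 28; cat > box.py <<'E'
from h import *
import sys
x,y,zt,name,size=float(sys.argv[1]),float(sys.argv[2]),float(sys.argv[3]),sys.argv[4],float(sys.argv[5])
c=cam("wrist",name); np.savez(name+".npz",**c); im=c["image"].astype(int); o=get_obs()
g=im.sum(2)/3; u,v=proj(c,[[x,y,zt]])[0]; print("pred px",u.round(),v.round(),"q",np.round(o["joints"],1))
S=(im[...,2]>=im[...,0]-4)   # bluish grey
top=S&(g>80)
win=np.zeros(g.shape,bool); d=int(318*size/(c["image"].shape[0] and .43)*1.15); d=max(d,60)
win[max(0,int(v)-d):min(236,int(v)+d),max(0,int(u)-d):int(u)+d]=1
m=(top&win).astype(np.uint8); m=cv2.morphologyEx(m,cv2.MORPH_OPEN,np.ones((3,3),np.uint8))
k=max(cv2.findContours(m,0,1)[0],key=cv2.contourArea); f=cv2.drawContours(np.zeros(g.shape,np.uint8),[k],-1,1,-1)
r=rect(c,f,zt); print("top face",r)
well=(f>0)&(g<80); well=cv2.morphologyEx(well.astype(np.uint8),cv2.MORPH_OPEN,np.ones((3,3),np.uint8))
n,L,st,ct=cv2.connectedComponentsWithStats(well); idx=[i for i in np.argsort(-st[:,4]) if i>0][:2]
print("pockets",[(st[i,4],(ray(c,[ct[i]],zt-.015)[0,:2]*1000).round(1)) for i in idx],"well rect",rect(c,cv2.morphologyEx(well,cv2.MORPH_CLOSE,np.ones((25,25),np.uint8)),zt))
a=r[4]; a=(a+45)%90-45; print("yaw",a,"rel down",rel([r[0]/1000,r[1]/1000,zt-.052],a+90))
E
python3 box.py .559 .402 .04 wa .134
```

```text
t: 26.95
eef_pos: [0.5562, 0.4032, 0.2499]
ee_rot: [[-0.998, 0.063, -0.0], [0.063, 0.998, -0.0], [0.0, -0.0, -1.0]]
force: [0.7, -0.7, -0.8]
finger_gap: 0.0284
pred px 254.0 155.0 q [29.8 35.2 28.9 83.7 -0.  33.4]
top face [559.9 405.1 131.9 131.9  86.4]
pockets [(np.int32(617), array([565.3, 426.3])), (np.int32(607), array([562.8, 383.3]))] well rect [561.1 405.1  65.2  39.5  86.4]
yaw -3.5999999999999943 rel down [np.float64(-3.6), np.float64(2.2), np.float64(262.0), np.float64(0.0)]
```

View pics/wa.png

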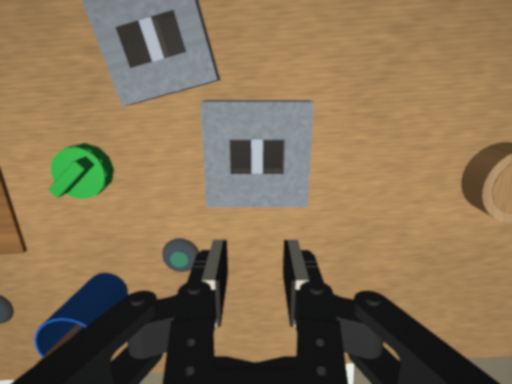

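Box_a is centred at (257,153) in the image, its bar vertical between two dark pockets; box_b shows at top left, a green lid at (80,172). Measured 132 mm square at (560,405), yaw −3.6°. I grasp it.

```bash
python3 -m pendant '-4 2 60 0;-4 2 120 0;-4 2 180 0;-4 2 220 0;-4 2 235 0;-4 2 245 0;-4 2 255 0;-4 2 260 0;-4 2 260 0;-4 2 260 0' 28; python3 -m pendant '0 0 0 0;0 0 0 0;0 0 0 0;0 0 0 0;0 0 0 0' 5 90;  python3 -m pendant '0 0 -10 0;0 0 -30 0;0 0 -60 0;0 0 -100 0;0 0 -100 0;0 0 -100 0;0 0 -100 0'
```

```text
t: 28.25
eef_pos: [0.5608, 0.4052, -0.0092]
ee_rot: [[-0.998, 0.061, 0.001], [0.061, 0.998, 0.0], [-0.001, 0.0, -1.0]]
force: [-0.4, 0.9, 0.1]
finger_gap: 0.028
t: 28.88
eef_pos: [0.5607, 0.4052, -0.0089]
ee_rot: [[-0.998, 0.061, 0.001], [0.061, 0.998, 0.0], [-0.001, 0.0, -1.0]]
force: [-1.9, -0.4, 5.3]
finger_gap: 0.0111
t: 29.75
eef_pos: [0.5593, 0.4043, 0.0884]
ee_rot: [[-0.998, 0.061, -0.003], [0.061, 0.998, -0.002], [0.003, -0.002, -1.0]]
force: [1.1, -0.4, -3.8]
finger_gap: 0.011
```

```bash
python3 - <<'E'
from h import *
for n,uv in (("w1",(430,190)),("top0",(273,177))):
    c=dict(np.load(n+".npz")); hsv=cv2.cvtColor(c["image"],cv2.COLOR_RGB2HSV).astype(int); print(hsv[uv[1],uv[0]], hsv[uv[1]-4:uv[1]+5,uv[0]-4:uv[0]+5,2].mean())
    tbl=(hsv[100,300] if n=="w1" else hsv[140,300]); print("table",tbl)
    v=cv2.GaussianBlur(hsv[...,2].astype(np.float32),(5,5),0); s=cv2.GaussianBlur(hsv[...,1].astype(np.float32),(5,5),0)
    thr={"w1":.5,"top0":.5}[n]
    b=v[uv[1]-20:uv[1]+20,uv[0]-20:uv[0]+20].mean(); t=v[60:110,200:310].mean() if n=="w1" else v[210:215,320:400].mean()
    print(b,t)
    m=(v<(b+t)/2)&(v>60); w=np.zeros(m.shape,bool)
    if n=="w1": w[105:275,340:512]=1
    else: w[140:212,235:312]=1
    m=cv2.morphologyEx((m&w).astype(np.uint8),cv2.MORPH_OPEN,np.ones((5,5)))
    k=max(cv2.findContours(m,0,1)[0],key=cv2.contourArea); r=cv2.approxPolyDP(cv2.convexHull(k),4,True)[:,0,:]
    print(n,rect(c,m,.01),r.tolist(),(ray(c,r,.01)[:,:2]*1000).round(1).tolist())
E
```

```text
[ 16 149 135] 135.2716049382716
table [ 16 119 161]
133.95953 159.62373
w1 [592.1 -30.4 203.  164.9   0. ] [[487, 112], [501, 234], [375, 274], [340, 255], [347, 158]] [[692.3, 47.9], [689.3, -111.2], [526.4, -112.9], [490.6, -69.2], [532.7, 51.7]]
[ 15 153 110] 107.85185185185185
table [ 15 121 129]
109.7124 131.05597
top0 [594.8 -32.4 159.  133.7  89.8] [[298, 161], [300, 202], [246, 203], [247, 162]] [[654.4, -109.8], [531.4, -109.8], [533.4, 47.4], [656.6, 41.6]]
```

```bash
python3 -m pendant '0 0 -60 0;0 0 -110 0;10 -60 -110 0;20 -120 -110 0;27 -180 -110 0;27 -206 -110 0;-10 -260 -110 -2.4;-30 -310 -110 -2.4;-50 -360 -110 -2.4;-70 -410 -110 -2.4;-77 -431 -110 -2.4;-77 -431 -110 -2.4;-77 -431 -110 -2.4;-77 -431 -110 -2.4'; python3 -c "
from h import *
print(rel([.6105,-.0305,.0011],88.8))"
```

```text
t: 31.5
eef_pos: [0.6105, -0.0285, 0.2002]
ee_rot: [[-1.0, 0.018, -0.0], [0.018, 1.0, 0.0], [0.0, 0.0, -1.0]]
force: [-0.5, -0.6, -3.8]
finger_gap: 0.0109
[np.float64(-0.1), np.float64(-2.0), np.float64(199.1), np.float64(0.2)]
```

```bash
python3 -m pendant '0 -2 60 0;0 -2 120 0;0 -2 160 0;0 -2 185 0;0 -2 192 0;0 -2 196 0;0 -2 197.5 0;0 -2 197.5 0;0 -2 197.5 0'; python3 -m pendant '0 0 0.7 0;0 0 1.4 0;0 0 1.4 0;0 0 1.4 0'
```

```text
t: 32.62
eef_pos: [0.6113, -0.032, 0.0033]
ee_rot: [[-1.0, 0.019, 0.001], [0.019, 1.0, -0.0], [-0.001, -0.0, -1.0]]
force: [-0.4, 0.1, -3.9]
finger_gap: 0.0108
t: 33.12
eef_pos: [0.6108, -0.0319, 0.0013]
ee_rot: [[-1.0, 0.019, -0.0], [0.019, 1.0, -0.0], [0.0, -0.0, -1.0]]
force: [0.9, 0.0, -4.6]
finger_gap: 0.0111
```

```bash
python3 -m pendant '0 0 0.5 0;0 0 1 0;0 0 1 0;0 0 1 0'; python3 -m pendant '0 0 0.5 0;0 0 1 0;0 0 1 0;0 0 1 0'
```

```text
t: 33.62
eef_pos: [0.6109, -0.0319, 0.001]
ee_rot: [[-1.0, 0.019, 0.0], [0.019, 1.0, -0.0], [-0.0, -0.0, -1.0]]
force: [-3.4, 0.6, 5.7]
finger_gap: 0.0111
t: 34.12
eef_pos: [0.611, -0.0319, 0.001]
ee_rot: [[-1.0, 0.019, 0.001], [0.019, 1.0, -0.0], [-0.001, -0.0, -1.0]]
force: [-7.0, 0.1, 15.6]
finger_gap: 0.011
```

Contact came exactly where the board's 10 mm height predicts. I release and look at the margins from above.

```bash
python3 -m pendant '0 0 -1.5 0;0 0 -1.5 0;0 0 -1.5 0;0 0 -1.5 0;-10 0 -60 0;-30 0 -120 0;-50 0 -180 0;-70 0 -240 0;-75 0 -250 0;-75 0 -250 0;-75 0 -250 0' 28; cat > bm.py <<'E'
from h import *
import sys
name=sys.argv[1]
c=cam("wrist",name); np.savez(name+".npz",**c); o=get_obs(); print(o["eef_pos"],proj(c,[[.611,-.031,.05]]))
cv2.imwrite(f"pics/{name}c.png",cv2.cvtColor(cv2.resize(c["image"][0:240,110:410],None,fx=2.5,fy=2.5,interpolation=cv2.INTER_CUBIC),cv2.COLOR_RGB2BGR))
E
python3 bm.py wb
```

```text
t: 35.5
eef_pos: [0.685, -0.0333, 0.2478]
ee_rot: [[-1.0, 0.019, -0.002], [0.019, 1.0, 0.0], [0.002, 0.0, -1.0]]
force: [-0.2, -0.4, -0.6]
finger_gap: 0.0277
[ 0.68484059 -0.03321504  0.24774861] [[255.6201556   91.35397826]]
```

View pics/wbc.png

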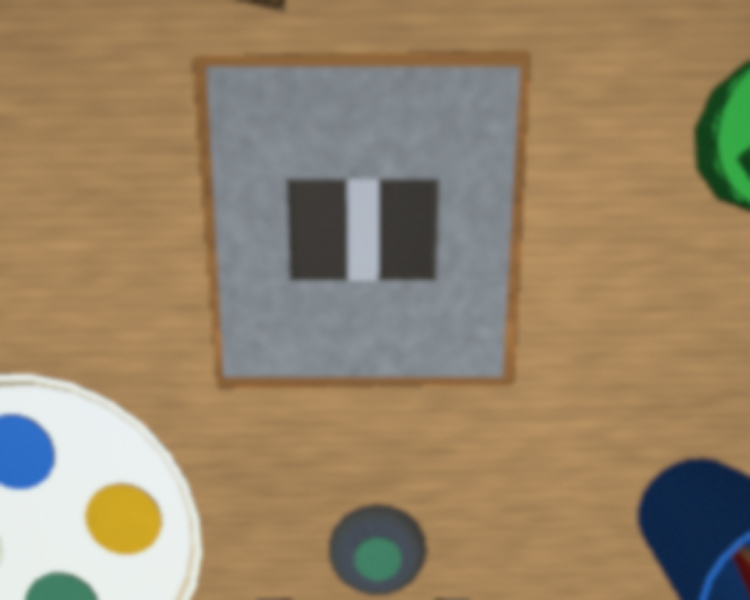

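The box sits inside the board: board corners (195,58),(528,52),(512,381),(218,386), box-top corners (206,68),(521,66),(503,375),(221,377) in the crop. Next I turn these into offsets.

```bash
python3 - <<'E'
from h import *
c=dict(np.load("wb.npz")); im=c["image"]
def W(q,z): return ray(c,[[110+(x+.5)/2.5-.5,(y+.5)/2.5-.5] for x,y in q],z)[:,:2]*1000
def desc(P):
    ctr=P.mean(0); e=P[1]-P[0]+P[2]-P[3]; f=P[2]-P[1]+P[3]-P[0]
    return ctr.round(1),np.linalg.norm(e)/2,np.linalg.norm(f)/2,np.degrees(np.arctan2(e[1],e[0])),np.degrees(np.arctan2(f[1],f[0]))
for n,q,z in(("board",[(195,58),(528,52),(512,381),(218,386)],.01),("box",[(206,68),(521,66),(503,375),(221,377)],.05)): print(n,desc(W(q,z)))
# automated: box top face grey mask
I=im.astype(int); g=I.sum(2)/3; S=(I[...,2]>=I[...,0]-4)&(g>80); w=np.zeros(g.shape,bool); w[10:170,180:330]=1
k=max(cv2.findContours((S&w).astype(np.uint8),0,1)[0],key=cv2.contourArea); f=cv2.drawContours(np.zeros(g.shape,np.uint8),[k],-1,1,-1); print("box auto",rect(c,f,.05))
hsv=cv2.cvtColor(im,cv2.COLOR_RGB2HSV).astype(int); print([hsv[75,x].tolist() for x in range(188,200)],[hsv[75,x].tolist() for x in range(312,322)])
E
```

```text
board (array([612.1, -31.7]), np.float64(156.8763340763108), np.float64(156.97770718963707), np.float64(89.85620199258186), np.float64(-0.4521399534625263))
box (array([611.6, -32. ]), np.float64(135.24380069763725), np.float64(133.73302716577206), np.float64(89.26889555690596), np.float64(-1.4004064443517832))
box auto [611.7 -31.9 132.3 131.   88.9]
[[17, 118, 168], [17, 121, 164], [16, 129, 152], [16, 140, 137], [15, 146, 129], [15, 140, 126], [13, 98, 127], [11, 34, 127], [113, 8, 132], [104, 20, 139], [104, 24, 140], [103, 22, 139]] [[103, 22, 138], [107, 13, 134], [10, 12, 127], [13, 65, 129], [15, 120, 132], [15, 144, 133], [15, 146, 140], [16, 133, 149], [16, 123, 159], [17, 120, 166]]
```

Box_a is centred to within 0.5 mm and 1°. On to box_b.

```bash
python3 -c "
from h import *
print(rel([.396,.322,.25],100.9))"
```

```text
[np.float64(295.6), np.float64(349.6), np.float64(-1.3), np.float64(-12.0)]
```

```bash
python3 -m pendant '295 350 0 -12;295 350 0 -12;295 350 0 -12;295 350 0 -12;295 350 0 -12;295 350 0 -12;295 350 0 -12;295 350 0 -12;295 350 0 -12;295 350 0 -12;295 350 0 -12;295 350 0 -12' 28|head -2; python3 box.py .396 .322 .04 wc .118
```

```text
t: 37.05
eef_pos: [0.3981, 0.3216, 0.2492]
pred px 256.0 151.0 q [30.8 13.8 -4.1 72.1 -0.  19.9]
top face [418.9 294.9 116.2 116.   10.8]
pockets [(np.int32(620), array([427.3, 273.4])), (np.int32(614), array([418.9, 316. ]))] well rect [419.7 294.9  40.1  65.7  10.8]
yaw 10.799999999999997 rel down [np.float64(-15.5), np.float64(-30.2), np.float64(261.2), np.float64(0.0)]
```

Box_b was knocked to (419,295), about 35 mm from where it was; its size (116 mm) and yaw fit. I grasp it there.

```bash
python3 -m pendant '-15.5 -30 0 0;-15.5 -30 60 0;-15.5 -30 120 0;-15.5 -30 180 0;-15.5 -30 220 0;-15.5 -30 240 0;-15.5 -30 250 0;-15.5 -30 258 0;-15.5 -30 258 0;-15.5 -30 258 0' 28; python3 -m pendant '0 0 0 0;0 0 0 0;0 0 0 0;0 0 0 0;0 0 0 0' 5 90;  python3 -m pendant '0 0 -10 0;0 0 -30 0;0 0 -60 0;0 0 -120 0;0 0 -180 0;0 0 -200 0;0 0 -200 0;0 0 -200 0'; python3 -c "
from h import *
print(rel([.6119,-.0318,.17],89.1),rel([.56,.1,.17]))"
```

```text
t: 38.35
eef_pos: [0.4191, 0.296, -0.008]
ee_rot: [[-0.982, -0.189, 0.001], [-0.189, 0.982, 0.001], [-0.001, 0.0, -1.0]]
force: [-0.2, 0.7, -0.1]
finger_gap: 0.0284
t: 38.98
eef_pos: [0.419, 0.296, -0.0077]
ee_rot: [[-0.982, -0.189, 0.001], [-0.189, 0.982, 0.001], [-0.001, 0.0, -1.0]]
force: [-1.7, -1.1, 7.5]
finger_gap: 0.0105
t: 39.98
eef_pos: [0.4177, 0.2953, 0.1901]
ee_rot: [[-0.982, -0.189, -0.002], [-0.189, 0.982, -0.001], [0.002, -0.001, -1.0]]
force: [0.4, 0.3, -3.9]
finger_gap: 0.0108
[np.float64(-128.9), np.float64(-357.9), np.float64(20.1), np.float64(11.8)] [np.float64(-102.9), np.float64(-218.7), np.float64(20.1)]
```

```bash
python3 -m pendant '-129 -358 0 11.8;-129 -358 0 11.8;-129 -358 0 11.8;-129 -358 0 11.8;-129 -358 0 11.8;-129 -358 0 11.8;-129 -358 0 11.8;-129 -358 0 11.8;-129 -358 0 11.8;-129 -358 0 11.8'|grep -v rot; python3 -c "
from h import *
print(rel([.6117,-.0318,.0423],89.1))"
```

```text
t: 41.22
eef_pos: [0.6124, -0.0302, 0.1913]
force: [0.1, -0.0, -3.5]
finger_gap: 0.011
[np.float64(0.6), np.float64(-1.7), np.float64(149.0), np.float64(0.1)]
```

```bash
python3 -m pendant '0 0 60 0;0 0 110 0;0 0 135 0;0 0 143 0;0 0 145 0;0 0 145 0;0 0 145 0;0 0 145 0'; python3 -c "
from h import *
print(rel([.6117,-.0318,.0423],89.1))"
```

```text
t: 42.22
eef_pos: [0.6133, -0.0315, 0.047]
ee_rot: [[-1.0, 0.016, 0.001], [0.016, 1.0, -0.0], [-0.001, -0.0, -1.0]]
force: [0.5, -0.8, -2.6]
finger_gap: 0.0111
[np.float64(1.6), np.float64(-0.3), np.float64(4.7), np.float64(-0.0)]
```

```bash
python3 -m pendant '1.3 -0.3 0 0;1.3 -0.3 2 0;1.3 -0.3 3.5 0;1.3 -0.3 3.5 0;1.3 -0.3 3.5 0'|grep -v rot;  python3 -m pendant '0 0 0.5 0;0 0 1 0;0 0 1 0;0 0 1 0'|grep -v rot;python3 -m pendant '0 0 0.5 0;0 0 0.8 0;0 0 0.8 0;0 0 0.8 0'|grep -v rot
```

```text
t: 42.85
eef_pos: [0.6116, -0.0317, 0.0428]
force: [-0.6, 0.3, -2.9]
finger_gap: 0.0105
t: 43.35
eef_pos: [0.6116, -0.0317, 0.0423]
force: [-3.1, 0.5, 5.0]
finger_gap: 0.0111
t: 43.85
eef_pos: [0.6117, -0.0317, 0.0423]
force: [-6.9, 0.3, 12.2]
finger_gap: 0.0106
```

```bash
python3 -m pendant '0 0 -1 0;0 0 -1 0;0 0 -1 0;0 0 -1 0;0 0 -1 0;0 0 -60 0;-20 0 -120 0;-40 0 -180 0;-70 0 -208 0;-75 0 -208 0;-75 0 -208 0;-75 0 -208 0' 28|head -2; cat > tf.py <<'E'
from h import *
import sys
# rect of top face at height zt, near x,y
x,y,zt,name=float(sys.argv[1]),float(sys.argv[2]),float(sys.argv[3]),sys.argv[4]
c=cam("wrist",name); np.savez(name+".npz",**c); I=c["image"].astype(int); g=I.sum(2)/3
u,v=proj(c,[[x,y,zt]])[0]; h=80
S=(I[...,2]>=I[...,0]-4)&(g>80); w=np.zeros(g.shape,bool); w[max(0,int(v-h)):min(235,int(v+h)),int(u-h):int(u+h)]=1
np.set_printoptions(suppress=True)
print("px",u.round(),v.round(), "row profile g through centre-well gap:",g[int(v)-38,int(u)-75:int(u)+75:3].astype(int))
for t in (80,118,125,130,135):
    m=(S&w&(g>t)).astype(np.uint8); m=cv2.morphologyEx(m,cv2.MORPH_OPEN,np.ones((3,3),np.uint8))
    k=max(cv2.findContours(m,0,1)[0],key=cv2.contourArea); f=cv2.drawContours(np.zeros(g.shape,np.uint8),[k],-1,1,-1); print(t,rect(c,f,zt))
d=(S&w&(g<80)).astype(np.uint8); n,L,st,ct=cv2.connectedComponentsWithStats(d); i=[i for i in np.argsort(-st[:,4]) if i>0][:2]; m=np.isin(L,i).astype(np.uint8); m=cv2.morphologyEx(m,cv2.MORPH_CLOSE,np.ones((25,25),np.uint8)); print("well",rect(c,m,zt),st[i,4])
E
python3 tf.py .6117 -.0318 .09 wd
```

```text
t: 45.35
eef_pos: [0.6852, -0.0327, 0.2475]
px 255.0 93.0 row profile g through centre-well gap: [127 128 128 111  95 123 136 136 136 138 135 132 132 135 134 132 133 136
 138 133 131 130 132 131 135 136 139 137 136 138 139 135 134 139 139 137
 136 131 131 130 133 133 130 130 137 139 106 119 132 131]
80 [611.  -31.9 118.4 119.1  89. ]
118 [611.  -31.9 118.4 119.1  89. ]
125 [611.1 -31.9 118.2 119.2  88.9]
130 [611.1 -31.9 118.1 119.2  88.8]
135 [618.8 -32.1 117.8 103.3  89.1]Traceback (most recent call last):
  File "tf.py", line 13, in <module>
    d=(S&w&(g<80)).astype(np.uint8); n,L,st,ct=cv2.connectedComponentsWithStats(d); i=[i for i in np.argsort(-st[:,4]) if i>0][:2]; m=np.isin(L,i).astype(np.uint8); m=cv2.morphologyEx(m,cv2.MORPH_CLOSE,np.ones((25,25),np.uint8)); print("well",rect(c,m,zt),st[i,4])
                                                                                                                                                                                                                                                   ~~~~^^^^^^^^
  File "h.py", line 16, in rect
    k=max(cv2.findContours(m.astype(np.uint8),cv2.RETR_EXTERNAL,cv2.CHAIN_APPROX_NONE)[0],key=cv2.contourArea)
ValueError: max() iterable argument is empty
```

Box_b is at (611.0, −31.9), aligned with box_a within 1 mm. On to box_c.

```bash
python3 -c "
from h import *
print(rel([.557,-.43,.25],90.2))"; python3 -m pendant '121 -400 0 -1;121 -400 0 -1;121 -400 0 -1;121 -400 0 -1;121 -400 0 -1;121 -400 0 -1;121 -400 0 -1;121 -400 0 -1;121 -400 0 -1;121 -400 0 -1;121 -400 0 -1' 28|head -2; python3 box.py .557 -.43 .04 we .102
```

```text
[np.float64(122.1), np.float64(-399.2), np.float64(-2.0), np.float64(-1.1)]
t: 46.78
eef_pos: [0.5599, -0.4298, 0.2493]
pred px 255.0 151.0 q [-43.5  37.9  33.7  85.7   0.  -43.6]
top face [ 5.581e+02 -4.314e+02  1.005e+02  1.000e+02  2.000e-01]
pockets [(np.int32(648), array([ 561.5, -453.3])), (np.int32(647), array([ 561.4, -410. ]))] well rect [ 5.589e+02 -4.316e+02  4.030e+01  6.610e+01  2.000e-01]
yaw 0.20000000000000284 rel down [np.float64(1.8), np.float64(-1.4), np.float64(261.3), np.float64(-0.0)]
```

```bash
python3 -m pendant '1.5 -1.5 60 0;1.5 -1.5 120 0;1.5 -1.5 180 0;1.5 -1.5 220 0;1.5 -1.5 240 0;1.5 -1.5 250 0;1.5 -1.5 258 0;1.5 -1.5 258 0;1.5 -1.5 258 0;1.5 -1.5 258 0' 28; python3 -m pendant '0 0 0 0;0 0 0 0;0 0 0 0;0 0 0 0;0 0 0 0' 5 90;  python3 -m pendant '0 0 -10 0;0 0 -30 0;0 0 -60 0;0 0 -120 0;0 0 -180 0;0 0 -220 0;0 0 -220 0;0 0 -220 0'; python3 -c "
from h import *
print(rel([.6114,-.0319,.21],89.0))"
```

```text
t: 48.08
eef_pos: [0.5582, -0.4328, -0.0082]
ee_rot: [[-1.0, -0.002, 0.001], [-0.002, 1.0, -0.001], [-0.001, -0.001, -1.0]]
force: [0.5, -0.5, -0.1]
finger_gap: 0.0277
t: 48.7
eef_pos: [0.5581, -0.4327, -0.0082]
ee_rot: [[-1.0, -0.002, 0.001], [-0.002, 1.0, -0.001], [-0.001, -0.001, -1.0]]
force: [-1.5, 1.1, 5.5]
finger_gap: 0.0111
t: 49.7
eef_pos: [0.5573, -0.432, 0.2098]
ee_rot: [[-1.0, -0.002, -0.001], [-0.002, 1.0, 0.001], [0.001, 0.001, -1.0]]
force: [-0.2, -0.1, -2.9]
finger_gap: 0.0107
[np.float64(-54.8), np.float64(400.0), np.float64(0.2), np.float64(1.1)]
```

```bash
python3 -m pendant '-54 400 0 1.1;-54 400 0 1.1;-54 400 0 1.1;-54 400 0 1.1;-54 400 0 1.1;-54 400 0 1.1;-54 400 0 1.1;-54 400 0 1.1;-54 400 60 1.1;-54 400 100 1.1;-54 400 120 1.1;-54 400 124 1.1;-54 400 124 1.1;-54 400 124 1.1'; python3 -c "
from h import *
print(rel([.6110,-.0319,.0818],89.0))"
```

```text
t: 51.45
eef_pos: [0.6118, -0.0328, 0.088]
ee_rot: [[-1.0, 0.018, 0.002], [0.018, 1.0, -0.0], [-0.002, -0.0, -1.0]]
force: [-0.6, -0.0, -3.1]
finger_gap: 0.0108
[np.float64(0.8), np.float64(0.8), np.float64(6.2), np.float64(-0.0)]
```

```bash
python3 -m pendant '0.5 0.8 0 0;0.5 0.8 3 0;0.5 0.8 5 0;0.5 0.8 5 0;0.5 0.8 5 0'|grep -v rot;  python3 -m pendant '0 0 0.5 0;0 0 1 0;0 0 1 0;0 0 1 0'|grep -v rot;python3 -m pendant '0 0 0.5 0;0 0 0.8 0;0 0 0.8 0;0 0 0.8 0'|grep -v rot
```

```text
t: 52.08
eef_pos: [0.6105, -0.0315, 0.0819]
force: [0.5, -0.8, -3.2]
finger_gap: 0.0108
t: 52.58
eef_pos: [0.6107, -0.0315, 0.0818]
force: [-3.5, 1.1, 5.9]
finger_gap: 0.0108
t: 53.08
eef_pos: [0.6107, -0.0315, 0.0818]
force: [-5.6, 0.4, 13.9]
finger_gap: 0.0108
```

```bash
python3 -m pendant '0 0 -1 0;0 0 -1 0;0 0 -1 0;0 0 -1 0;0 0 -1 0;0 0 -60 0;-20 0 -120 0;-40 0 -160 0;-70 0 -180 0;-75 0 -180 0;-75 0 -180 0;-75 0 -180 0' 28|head -2; python3 tf.py .611 -.0315 .13 wf 2>/dev/null; python3 -c "
from h import *
print(get_obs()['joints'].round(1),rel([.453,-.1055,.25]))"
```

```text
t: 54.58
eef_pos: [0.6844, -0.0327, 0.2592]
px 255.0 94.0 row profile g through centre-well gap: [128 129 129 129 102 101 133 132 131 132 137 137 132 130 127 132 135 133
 132 131 130 133 135 136 137 134 132 135 136 137 133 129 130 134 133 131
 133 131 134 139 138 133 133 138 138 119 106 132 132 131]
80 [610.3 -31.8 105.2 105.7  89. ]
118 [610.3 -31.8 105.2 105.7  89. ]
125 [610.3 -31.8 105.2 105.7  89. ]
130 [610.3 -31.8 105.  105.9  88.9]
135 [615.2 -32.   25.4  96.1  89.7]
[-8.8 35.1 30.2 85.2 -0.  -7.8] [np.float64(230.2), np.float64(-76.8), np.float64(9.9)]
```

The fitted rectangle is probably the ring of the lower box, so I check by eye.

```bash
python3 -c "
import cv2
a=cv2.imread('pics/wf.png')[10:185,175:340]; b=cv2.imread('pics/wd.png')[10:185,175:340]
import numpy as np
cv2.imwrite('pics/ab.png',cv2.resize(np.hstack([a,b]),None,fx=2.4,fy=2.4,interpolation=cv2.INTER_CUBIC))"
```

View pics/ab.png

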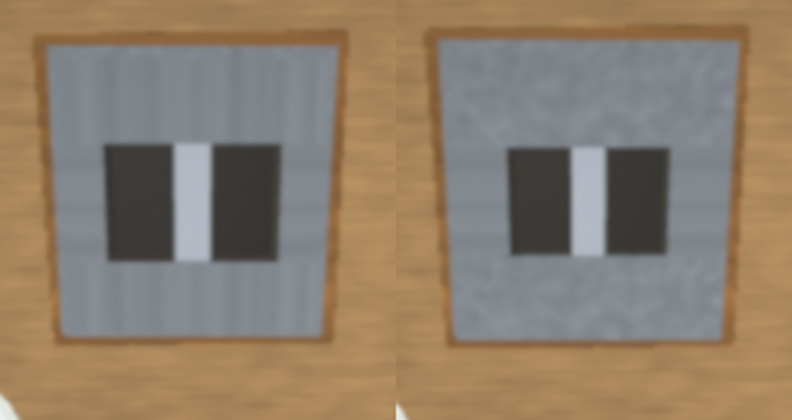

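The stacked tops blend together, so I measure by the wells: left (box_c) corners (104,145),(281,144),(277,261),(107,261), right (box_b) (508,149),(669,148),(666,255),(511,255).

```bash
python3 - <<'E'
from h import *
def go(n,q,z,off):
    c=dict(np.load(n+".npz")); P=ray(c,[[175+(x-off+.5)/2.4-.5,10+(y+.5)/2.4-.5] for x,y in q],z)[:,:2]*1000
    e=P[1]-P[0]+P[2]-P[3]; f=P[0]-P[3]+P[1]-P[2]
    print(n,P.mean(0).round(1),np.linalg.norm(e)/2,np.linalg.norm(f)/2,np.degrees(np.arctan2(e[1],e[0]))-90,np.degrees(np.arctan2(f[1],f[0])))
go("wf",[(104,145),(281,144),(277,261),(107,261)],.13,0)
go("wd",[(508,149),(669,148),(666,255),(511,255)],.09,396)
c=dict(np.load("wb.npz")); P=ray(c,[[110+x/2.5-.3,y/2.5-.3] for x,y in((288,180),(437,180),(436,279),(289,279))],.05)[:,:2]*1000; print("a well",P.mean(0).round(1))
E
```

```text
wf [611.9 -31.6] 67.43940561895948 43.37968296082209 -0.8498154793225012 178.74546871906645
wd [613.  -31.6] 66.99995997552718 43.24111733191912 -0.7349493174169623 179.10776598241088
a well [611.5 -32.1]
```

All three wells agree within about 1 mm, and their sizes fit (68 x 44). Now the jar, viewed from above for bar and body.

```bash
python3 -m pendant '155 -77 0 0;155 -77 0 0;155 -77 0 0;155 -77 0 0;155 -77 0 0;155 -77 0 0;155 -77 0 0' 40|head -2; python3 - <<'E'
from h import *
c=cam("wrist","wj"); np.savez("wj.npz",**c); u,v=proj(c,[[.453,-.1055,.1]])[0]; u0,v0=int(u)-65,max(0,int(v)-65); print(u,v,u0,v0)
cv2.imwrite("pics/wjc.png",cv2.cvtColor(cv2.resize(c["image"][v0:v0+120,u0:u0+130],None,fx=5,fy=5,interpolation=cv2.INTER_CUBIC),cv2.COLOR_RGB2BGR))
E
```

```text
t: 55.5
eef_pos: [0.5299, -0.1067, 0.2599]
254.88691796735512 88.96997685653382 189 23
```

View pics/wjc.png

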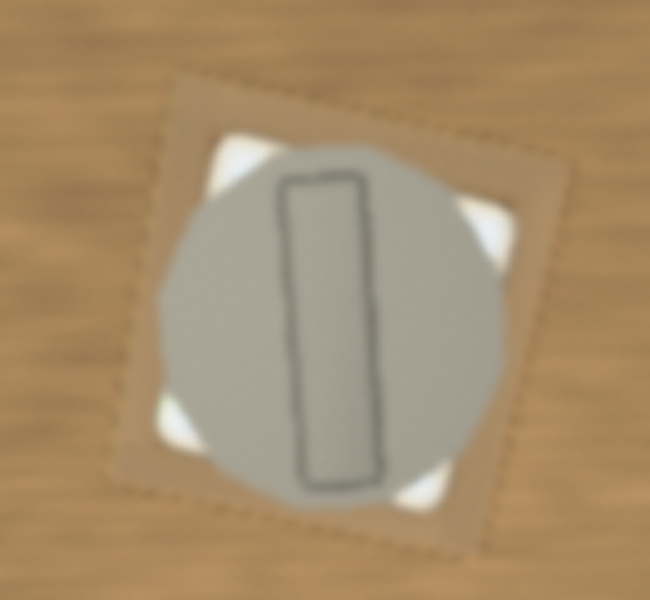

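Bar corners in the crop are (283,180),(362,174),(380,482),(303,489). White body corners show at about (218,133),(518,208),(440,512),(155,442), and the lid disc at (332,326). Next I compute the angles.

```bash
python3 - <<'E'
from h import *
c=dict(np.load("wj.npz")); im=c["image"]
W=lambda q,z: ray(c,[[189+(x+.5)/5-.5,23+(y+.5)/5-.5] for x,y in q],z)[:,:2]*1000
def d(n,q,z):
    P=W(q,z); e=P[1]-P[0]+P[2]-P[3]; f=P[0]-P[3]+P[1]-P[2]
    print(n,P.mean(0).round(1),np.linalg.norm(e)/2,np.linalg.norm(f)/2,"y",np.degrees(np.arctan2(e[1],e[0])),"x",np.degrees(np.arctan2(f[1],f[0])))
d("bar",[(283,180),(362,174),(380,482),(303,489)],.130)
d("body",[(218,133),(518,208),(440,512),(155,442)],.066)
d("stand",[(178,76),(573,160),(478,555),(110,478)],.022)
# lid disc: for lid top at candidate heights
I=cv2.cvtColor(im,cv2.COLOR_RGB2HSV).astype(int); print(W([(332,326)],.102), "lid dia px 345/5 ->", np.linalg.norm(np.diff(W([(159,320),(505,320)],.102),axis=0)))
w=((I[...,1]<35)&(I[...,2]>195)); w[:23]=0; w[150:]=0; w[:,:189]=0;w[:,320:]=0
k=np.vstack([q for q in cv2.findContours(w.astype(np.uint8),0,1)[0] if cv2.contourArea(q)>4]); P=(ray(c,k[:,0,:],.066)[:,:2]*1000).astype(np.float32); print("body auto",cv2.minAreaRect(P))
print(rel([.453,-.1055,.0795]))
E
```

```text
bar [ 453.2 -105.4] 14.554246213450485 54.80114406005753 y 93.62088980757198 x -177.24621134059743
body [ 452.9 -105.2] 67.28035097418027 67.20133998545185 y 75.7786492148276 x 165.47030268448756
stand [ 452.8 -104.6] 97.21372480325275 96.87054101703822 y 77.70574110026928 x 166.93686989625172
[[ 451.83873687 -105.36731144]] lid dia px 345/5 -> 69.96421266296979
body auto ((452.78607177734375, -105.37164306640625), (65.893798828125, 65.67645263671875), 74.14669799804688)
[np.float64(76.7), np.float64(-0.0), np.float64(180.3)]
```

The lid disc measures 70.0 mm at the tight height, so the jar is properly closed. Bar yaw is +3.2°, body −14.4°. I grip the bar and lift.

```bash
python3 -m pendant '77 0 0 -4.2;77 0 0 -4.2;77 0 60 -4.2;77 0 110 -4.2;77 0 140 -4.2;77 0 160 -4.2;77 0 172 -4.2;77 0 179 -4.2;77 0 179 -4.2;77 0 179 -4.2;77 0 179 -4.2' 40; python3 -m pendant '0 0 0 0;0 0 0 0;0 0 0 0;0 0 0 0;0 0 0 0;0 0 0 0' 5 100; python3 -c "
from h import *
o=get_obs();print(o['force'].round(1),o['moment'].round(2))"; python3 -m pendant '0 0 -5 0;0 0 -10 0;0 0 -20 0;0 0 -30 0;0 0 -60 0;0 0 -100 0;0 0 -140 0;0 0 -170 0;0 0 -170 0;0 0 -170 0;0 0 -170 0'; python3 -c "
from h import *
print(get_obs()['moment'].round(2),rel([.6120,-.0317,.24],106.7))"
```

```text
t: 56.92
eef_pos: [0.4527, -0.1059, 0.0817]
ee_rot: [[-0.998, -0.056, 0.001], [-0.056, 0.998, -0.0], [-0.001, -0.0, -1.0]]
force: [-0.4, -0.8, -0.3]
finger_gap: 0.0399
t: 57.68
eef_pos: [0.4525, -0.1055, 0.0817]
ee_rot: [[-0.998, -0.056, 0.001], [-0.056, 0.998, 0.0], [-0.001, 0.0, -1.0]]
force: [-1.7, 1.9, 5.8]
finger_gap: 0.0129
[-1.7  1.9  5.8] [ 0.45  0.3  -0.05]
t: 59.05
eef_pos: [0.4515, -0.1055, 0.2499]
ee_rot: [[-0.998, -0.056, -0.002], [-0.056, 0.998, 0.001], [0.002, 0.001, -1.0]]
force: [-1.1, -0.1, -3.9]
finger_gap: 0.0131
[ 0.02  0.05 -0.05] [np.float64(-164.4), np.float64(64.7), np.float64(9.6), np.float64(-13.5)]
```

```bash
python3 -m pendant '-60 20 0 -5;-110 40 0 -10;-164 64 0 -13.5;-164 64 0 -13.5;-164 64 0 -13.5;-164 64 0 -13.5;-164 64 0 -13.5;-164 64 0 -13.5'|head -2;  python3 -m pendant '0 0 20 0;0 0 32 0;0 0 35 0;0 0 35 0;0 0 35 0;0 0 35 0'; python3 -c "
from h import *
print(get_obs()['moment'].round(2),rel([.6116,-.0317,.2077],106.7))"
```

```text
t: 60.05
eef_pos: [0.6122, -0.0331, 0.2517]
t: 60.8
eef_pos: [0.6127, -0.0328, 0.2167]
ee_rot: [[-0.958, -0.287, 0.001], [-0.287, 0.958, -0.0], [-0.001, -0.0, -1.0]]
force: [-1.2, 0.6, -3.5]
finger_gap: 0.0125
[-0.04  0.02  0.03] [np.float64(0.8), np.float64(1.4), np.float64(9.0), np.float64(0.0)]
```

```bash
python3 -m pendant '0.8 1.3 3 0;0.8 1.3 6 0;0.8 1.3 7 0;0.8 1.3 7 0;0.8 1.3 7 0'|grep -v rot; python3 -m pendant '0 0 0.7 0;0 0 1.2 0;0 0 1.2 0;0 0 1.2 0'|grep -v rot; python3 -m pendant '0 0 0.5 0;0 0 1 0;0 0 1 0;0 0 1 0'|grep -v rot; python3 -m pendant '0 0 0.5 0;0 0 0.5 0;0 0 0.5 0;0 0 0.5 0'
```

```text
t: 61.42
eef_pos: [0.6114, -0.0317, 0.2093]
force: [0.3, 0.1, -3.8]
finger_gap: 0.0124
t: 61.92
eef_pos: [0.6113, -0.0317, 0.208]
force: [0.4, -0.1, -3.9]
finger_gap: 0.0128
t: 62.42
eef_pos: [0.6115, -0.0316, 0.2078]
force: [-2.3, 1.8, 6.0]
finger_gap: 0.0125
t: 62.92
eef_pos: [0.6116, -0.0316, 0.2078]
ee_rot: [[-0.958, -0.287, 0.002], [-0.287, 0.958, 0.0], [-0.001, -0.0, -1.0]]
force: [-3.3, 1.4, 9.2]
finger_gap: 0.0127
```

```bash
python3 -m pendant '0 0 -1 0;0 0 -1 0;0 0 -1 0;0 0 -1 0;0 0 -1 0;0 0 -40 0;0 0 -80 0;-20 0 -110 0;-60 0 -130 0;-75 0 -130 0;-75 0 -130 0;-75 0 -130 0' 40|head -2; python3 - <<'E'
from h import *
c=cam("wrist","wk"); np.savez("wk.npz",**c); u,v=proj(c,[[.6119,-.0317,.2]])[0]; u0,v0=int(u)-80,max(0,int(v)-75); print(u,v,u0,v0,get_obs()["eef_pos"])
cv2.imwrite("pics/wkc.png",cv2.cvtColor(cv2.resize(c["image"][v0:v0+150,u0:u0+160],None,fx=4,fy=4,interpolation=cv2.INTER_CUBIC),cv2.COLOR_RGB2BGR))
E
```

```text
t: 64.42
eef_pos: [0.6825, -0.0104, 0.3362]
254.7158076370957 92.83632077996795 174 17 [ 0.68245497 -0.01039781  0.33655862]
```

View pics/wkc.png

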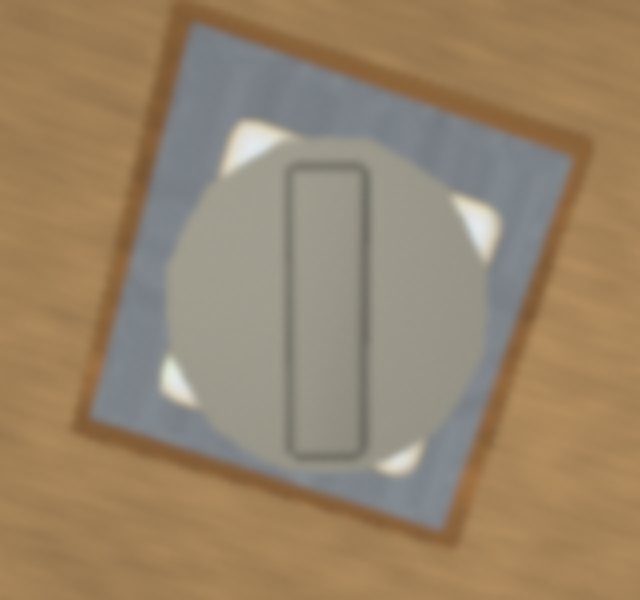

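Jar upright on the stack: white body corners at about (235,118),(503,208),(415,478),(158,395), bar from (328,165) to (327,458), board corners (180,3),(594,146),(455,545),(74,430).

```bash
python3 - <<'E'
from h import *
c=dict(np.load("wk.npz")); im=c["image"]
W=lambda q,z: ray(c,[[174+(x+.5)/4-.5,17+(y+.5)/4-.5] for x,y in q],z)[:,:2]*1000
def d(n,q,z):
    P=W(q,z); e=P[1]-P[0]+P[2]-P[3]; f=P[0]-P[3]+P[1]-P[2]
    print(n,P.mean(0).round(1),np.linalg.norm(e)/2,np.linalg.norm(f)/2,"y",np.degrees(np.arctan2(e[1],e[0]))-90,"x",np.degrees(np.arctan2(f[1],f[0]))-180)
d("body",[(233,117),(503,207),(415,478),(158,395)],.192)
d("bar",[(288,163),(368,165),(365,458),(289,458)],.256)
d("board",[(180,3),(594,146),(455,545),(74,430)],.01)
I=cv2.cvtColor(im,cv2.COLOR_RGB2HSV).astype(int)
w=((I[...,1]<35)&(I[...,2]>185)); m=np.zeros_like(w); m[40:142,208:305]=1; w&=m
k=np.vstack([q for q in cv2.findContours(w.astype(np.uint8),0,1)[0] if cv2.contourArea(q)>3]); P=(ray(c,k[:,0,:],.192)[:,:2]*1000).astype(np.float32); print("body auto",cv2.minAreaRect(P))
t=cam("top"); print("top cup/stones check saved"); cv2.imwrite("pics/topf.png",cv2.cvtColor(t["image"],cv2.COLOR_RGB2BGR))
a=dict(np.load("top0.npz"))["image"].astype(int); b=t["image"].astype(int); D=np.abs(a-b).sum(2)
for n,(u,v) in dict(cup=(320,185),st1=(262,231),st2=(420,187),pal=(520,190),gr1=(320,299),gr2=(323,444)).items():
    u,v=int(u*.64),int(v*.64); print(n,D[v-12:v+12,u-12:u+12].mean().round(1))
o=get_obs(); print(o["t"],o["force"])
E
```

```text
body [611.8 -31. ] 67.35255537389358 66.99275110380539 y -0.7143182573599773 x -0.5467759697567374
bar [612.3 -31. ] 15.326655726897418 55.373511714552045 y 16.039767194501977 x -343.47567675607195
board [612.5 -31. ] 157.47696916333848 156.0312745616109 y -0.38969192016479326 x -0.6722299298945984
body auto ((611.9531860351562, -31.173934936523438), (66.55146026611328, 67.26605224609375), 87.72491455078125)
top cup/stones check saved
cup 142.1
st1 64.8
st2 73.9
pal 92.7
gr1 144.8
gr2 156.6
64.525 [-0.21362499 -0.64997424  0.37023323]
```

The jar is centred within 1 mm of the board centre and square to 0.5° with it. I clear the arm and check the bystanders and the stack from the top camera.

```bash
python3 -c "
from h import *
print(rel([.30,-.45,.33]))"; python3 -m pendant '220 -60 0 0;440 -180 0 0;480 -300 0 0;480 -300 0 0;480 -300 0 0;480 -300 0 0;480 -300 0 0;480 -300 0 0;480 -300 0 0;480 -300 0 0;480 -300 0 0;480 -300 0 0;480 -300 0 0;480 -300 0 0'|head -2; python3 - <<'E'
from h import *
t=cam("top"); a=np.load("top0.npz")["image"].astype(int); b=t["image"].astype(int); D=np.abs(a-b).sum(2)
for n,(u,v) in dict(cup=(320,185),st1=(262,231),st2=(420,187),pal=(520,190),gr1=(320,299),gr2=(323,444),blank=(560,450)).items():
    u,v=int(u*.64),int(v*.64); print(n,D[v-12:v+12,u-12:u+12].mean().round(1))
def g(im,lo,hi): 
    h=cv2.cvtColor(im.astype(np.uint8),cv2.COLOR_RGB2HSV); m=cv2.inRange(h,lo,hi); n,L,s,c=cv2.connectedComponentsWithStats(m); return [(int(s[i,4]),c[i].round(1).tolist()) for i in range(1,n) if s[i,4]>25]
for lo,hi in (((45,120,60),(75,255,255)),((100,120,40),(130,255,255))): print("before",g(a,lo,hi),"\nafter",g(b,lo,hi))
print(get_obs()["t"])
E
```

```text
[np.float64(492.6), np.float64(-311.3), np.float64(6.9)]
t: 66.28
eef_pos: [0.3103, -0.4348, 0.3367]
cup 2.9
st1 1.9
st2 1.9
pal 1.9
gr1 1.9
gr2 1.8
blank 1.7
before [(468, [204.4, 191.3]), (520, [206.8, 284.0])] 
after [(465, [204.4, 191.3]), (522, [206.8, 284.0])]
before [(122, [203.6, 107.3]), (505, [206.0, 122.6]), (135, [335.9, 137.1])] 
after [(122, [203.6, 107.3]), (504, [206.0, 122.6]), (135, [335.9, 137.1])]
66.325
```

Nothing else has moved. I hand the job in.

```bash
python3 -c "
from rig import finish_job
print(finish_job())"
```

```text
the job is handed in; nothing more can be done
None
```

The painting table is packed: the lid is on and tight, boxes a, b and c are stacked on the board (box_d was absent), and the closed jar stands on top. I handed it in at about 66 s.

- **Fault, turning the lid back:** the lid dropped after about 20°, but I did not notice straight away. The loose jaws kept pushing it against its back stop, and the moment reached about 6.9 N m before I backed off. That was not the gentle turn you asked for.
- **First grasp missed:** the real finger ends sit about 33 mm behind the reported TCP, so I closed on nothing above the lid. I allowed for that afterwards.
- **Lid tight:** it stopped turning clockwise at about 2.9 N m. Its disc measured 70.0 mm at the tight height, and it carried the jar when I lifted it.
- **Box_b knocked:** it had been moved about 35 mm before I reached it. I measured it again and picked it up from the new place.
- **Stack:** the box wells agree with the board centre to about 1 mm. The jar is within 1 mm of the board centre and square to about 0.5° by its corners. An automatic outline of the jar's partly hidden corners read about 1.5–2° off instead; the two disagree, and I trusted the corners.
- **Left alone:** the cup, palette, pebbles and green look-alikes are unchanged from the start in the top view.

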